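Tip the orange camera filter up in its pocket and stand it in the slotted stand

ROBOT

A 7-joint arm with a two-finger parallel gripper is mounted at the origin on the work surface. World frame = base frame: x ahead of the robot, y to its left, z up, the work surface at z = 0. Lengths are in m, angles in rad, forces in N, time in s.
With the tool pointing down it reaches from about 0.4 to 0.9 m from the base axis. Payload 5.6 kg.
Tool frame: the origin (TCP) lies at the very end of the fingers, on their centre line; the grasp point (between the pads) lies 19 mm behind it (pinch_z is the distance from the TCP to the grasp point, in m); z points along the fingers, y is the direction in which the jaws open and shut (so a half turn about z gives the same grasp; the last joint's range is limited). The gripper opens to 92 mm and grips with 3 to 60 N. Pads are 20 mm wide; open, the fingers measure 128 mm over their backs; the gripper's body (75 mm by 189 mm) begins 69 mm behind the grasp point.
Start: joints at [1.166, 0.468, -0.012, 1.603, 0.006, 1.071, -0.056], TCP at [0.23, -0.608, 0.185] pointing down, gripper open.
Joint ranges: [-2.53, 2.53], [-0.31, 2.02], [-1.57, 1.55], [0.28, 2.44], [-1.29, 4.43], [0.15, 1.84], [-2.92, 2.92]. Speed limits (rad/s): [2.57, 2.57, 3.14, 3.14, 3.14, 3.14, 3.14].

INTERFACE

Orientations are given as [roll, pitch, yaw] about the fixed x, y, z axes, in that order (R = Rz(yaw) Ry(pitch) Rx(roll)).
In Python, from bench import get_obs, get_image, camera_info, hand_in, pinch_z gives the robot as it stands.
- The arm moves only by the shell command python3 -m pendant 'ROWS' [OPENING] [FORCE]. ROWS is JSON, a list of rows, each an object with "dp": the shift along the tool's x, y, z in cm, a list of three; "rot": the turn, a rotation vector about the tool's x, y, z in rad, a list of three. A call has exactly 10 rows; each row shifts and turns the pose as measured when the row begins, along the tool's axes as they then stand; what a row does not reach is not made up. A row lasts 1/10 s, in which the tool goes at most 50 mm and 8.59 degrees, less where a joint would pass 70% of its speed; a pose out of reach is approached as far as the arm can. A call with a gripper value outside its range is refused whole. OPENING is the opening, from -1 (shut) to 1 (fully open), set as the call begins (- or left out, the last holds). The fingers move at their own pace and stop on an object; FORCE is the grip in N (left out, the last holds). Time passes only in rows, so rows that do not move let the fingers close, or fill a call up. It gives the time, the measured TCP pose, the force and the opening at its end, in the units of the state.
- get_obs(): the state, without advancing time (a new reading comes with each control period).
- get_image(name): name is "scene" or "top"; returns the picture (384x512x3 uint8, blue, green, red); there is no depth.
- camera_info(name): a dict with "fov_y" (degrees; the focal length in pixels is half the picture's height over the tangent of half this angle, whatever the lens; pixels are square), "cx", "cy" (the principal point, pixels), "T" (4x4, takes a point from camera to world coordinates). Camera axes: x right, y down, z forward; pixel columns grow to the right and rows downward; lengths in m; the calibration is good to about 2 mm. A picture is of the moment at which its call begins. camera_info takes no time and is no camera call.
- hand_in(): hands the job in, once; it reports no verdict.
The state is a dict: "time_s": time; "joints": joint angles; "joint_velocities": joint speeds; "effort": joint torques, N m; "ee_pos": TCP position; "tool_rot": TCP orientation; "contact_force": force on the tool from outside, world axes, zero at the start; "torque": the same for the moment, N m; "finger_gap": finger opening in m.
Only numpy, scipy, OpenCV 4.12 (cv2) and the standard library are available. Lean on these libraries where they do the work, as an engineer would, in place of code of your own. Each camera call takes 0.05 s, during which the arm holds its last target.

TASK

Take the orange camera filter out of the filter tray: push down its edge next to the yellow bar, where it hangs over a finger well, so that it tips up steeply in its pocket, then grip it by the raised edge and lift it well clear of the tray. Carry it to the wooden stand, lower it on edge right down into the slot, and only then let go, leaving it standing on its edge. Leave the green filter lying undisturbed in its pocket.

Things in the scene. Friction and masses are not known exactly. Their poses are not given: they have to be found in the camera images.
- orange_filter: Disc 70 mm across, 7 mm thick, 60 g: orange in an aluminium rim. Origin at its centre, z along its axis. Lies flat and flush in either tray pocket; the part by the yellow bar overhangs the well. Pushed down there (at tray x +21, 6 to 9 mm below the shelf; deeper wedges it) it tips, slides in and stays leaning 60 to 75 degrees from flat, top face to tray +x, upper edge 25 mm above the tray.
- green_filter: The same kind of filter in green, lying flat in the tray's other pocket. It is to stay there. Origin at its centre, z along its axis.
- tray: Fixed grey tray, 130 (x) by 220 (y) by 51 mm high; origin under its centre, z up; yellow bars on top along its +x side. Two pockets 78 mm across, 7 mm deep, at x -3.5, y +55 and -55. In each, x below 0 is a shelf at height 44, ending in a straight edge; x 0 to 35 is a finger well 78 mm wide, bottom at height 8, its far wall sloping in below height 32 to x 17 at the bottom.
- stand: Fixed light wooden stand, 60 mm (its x) by 130 mm (its y), 44 mm high; origin under its centre, z up. A slot runs along its y through the middle: 28 mm wide in x, 110 mm long in y, floor at height 10 mm, open at the top. A filter stood in it leans against a wall, up to about 35 degrees from upright.
Things that resemble listed ones, but are neither listed nor needed, are in the scene too. What is shaped like the orange_filter but black or blue is not meant.

How it is judged:
By the outcome, as a careful person would: the job done as asked, in the order asked, and still so for the second after the job is handed in, with the robot touching nothing.
It also fails if it takes over 51 s, if anything falls off the work surface, if the arm or the gripper's body presses on something with over 40 N, if the wrist force passes 120 N, or if a joint passes its speed limit or range.

## Working session

There is one attempt and no reset: what is moved stays moved. The work goes in short steps, Python scripts to look and compute and a shell command to move; the robot and the scene stay as the last step left them, time stands still between calls to the robot, and variables do not carry over. Pictures are saved under pics/ and viewed, and the job is handed in when it is done.

```bash
ls; mkdir -p pics
python3 - <<'E'
from bench import *
import cv2,numpy as np
for n in("scene","top"):
    cv2.imwrite(f"pics/{n}0.png",get_image(n)); c=camera_info(n); print(n,c)
o=get_obs(); print({k:np.round(v,3).tolist() for k,v in o.items()}, pinch_z if not callable(pinch_z) else pinch_z())
E
```

```text
pics
scene {'fov_y': 54.10504063459061, 'cx': 255.40295285775753, 'cy': 191.7831726797849, 'T': array([[-0.04304213,  0.70859293, -0.70430351,  1.19483026],
       [ 0.99890638,  0.04340695, -0.01737489,  0.0212746 ],
       [ 0.01825994, -0.70428112, -0.70968633,  0.66103937],
       [ 0.        ,  0.        ,  0.        ,  1.        ]])}
top {'fov_y': 54.724541658214406, 'cx': 251.86507873570386, 'cy': 184.8178521485338, 'T': array([[ 0.02368295, -0.9873845 ,  0.15655982,  0.48169308],
       [-0.99966943, -0.02495713, -0.00617761,  0.00944144],
       [ 0.01000696, -0.15636176, -0.98764916,  0.7952616 ],
       [ 0.        ,  0.        ,  0.        ,  1.        ]])}
{'time_s': 0.1, 'joints': [1.166, 0.468, -0.012, 1.604, 0.006, 1.071, -0.056], 'joint_velocities': [0.0, -0.0, 0.001, -0.003, -0.001, 0.001, 0.001], 'effort': [0.002, -52.164, -0.012, -24.436, -0.057, 0.014, 0.0], 'ee_pos': [0.23, -0.607, 0.184], 'tool_rot': [-3.14, 0.0, 0.362], 'contact_force': [0.261, 0.457, -0.491], 'torque': [-0.008, -0.008, 0.005], 'finger_gap': 0.091} 0.0187
```

View pics/scene0.png

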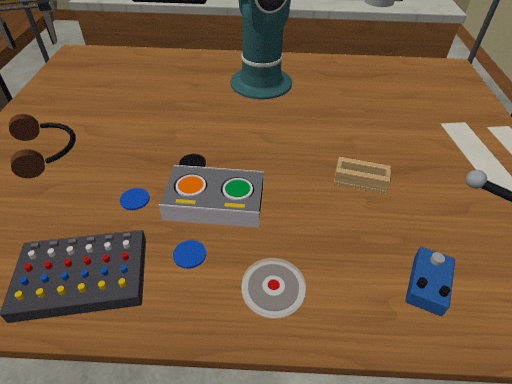

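View pics/top0.png

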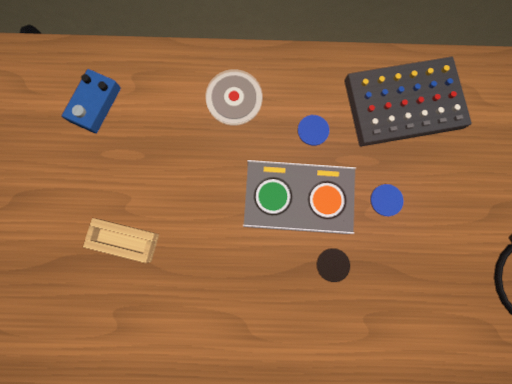

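The top view shows the tray at about (300,197) with its yellow bars on the far (+x) side. The orange filter is at (326,200), the green one at (273,196) and the stand at (121,241). Next I'll measure these precisely.

```bash
cat > h.py <<'E'
import numpy as np,cv2
from bench import *
def proj(n,P):
    c=camera_info(n);T=np.linalg.inv(c["T"]);f=192/np.tan(np.radians(c["fov_y"]/2))
    p=np.atleast_2d(P)@T[:3,:3].T+T[:3,3]; return np.c_[f*p[:,0]/p[:,2]+c["cx"],f*p[:,1]/p[:,2]+c["cy"]]
def back(n,uv,z):
    c=camera_info(n);T=c["T"];f=192/np.tan(np.radians(c["fov_y"]/2)); uv=np.atleast_2d(uv).astype(float)
    d=np.c_[(uv[:,0]-c["cx"])/f,(uv[:,1]-c["cy"])/f,np.ones(len(uv))]@T[:3,:3].T
    return T[:3,3]+d*((z-T[2,3])/d[:,2])[:,None]
E
python3 - <<'E'
from h import *
for n in("top","scene"):
    im=cv2.imread(f"pics/{n}0.png");hsv=cv2.cvtColor(im,cv2.COLOR_BGR2HSV)
    for nm,lo,hi,z in(("orange",(5,200,200),(14,255,255),.051),("green",(50,120,60),(80,255,255),.051),("yellow",(20,170,150),(32,255,255),.052)):
        m=cv2.inRange(hsv,lo,hi);k,l,s,ce=cv2.connectedComponentsWithStats(m)
        for i in range(1,k):
            if s[i,4]>25: print(n,nm,s[i].tolist(),ce[i].round(1),back(n,ce[i],z).round(4)[0])
t=cv2.imread("pics/top0.png");s=cv2.imread("pics/scene0.png")
cv2.imwrite("pics/a.png",np.hstack([cv2.resize(t[210:270,75:170],None,fx=4,fy=4,interpolation=3),cv2.resize(s[150:200,325:400],None,fx=5,fy=4.8,interpolation=3)]))
cv2.imwrite("pics/b.png",cv2.resize(t[150:245,235:365],None,fx=6,fy=6,interpolation=3))
E
```

```text
top orange [314, 187, 27, 27, 571] [326.9 199.8] [ 0.5728 -0.1476  0.051 ]
top green [259, 183, 28, 27, 595] [272.6 195.8] [ 0.5782 -0.0376  0.051 ]
top yellow [264, 167, 21, 6, 79] [274.1 169.4] [ 0.6325 -0.0398  0.052 ]
top yellow [318, 171, 21, 5, 79] [327.7 173.1] [ 0.6278 -0.1494  0.052 ]
scene orange [178, 177, 25, 16, 151] [190.4 184.4] [ 0.5746 -0.1454  0.051 ]
scene green [225, 180, 25, 17, 331] [237.2 188. ] [ 0.5798 -0.0361  0.051 ]
scene yellow [176, 199, 20, 5, 59] [185.1 201.1] [ 0.6289 -0.1481  0.052 ]
scene yellow [225, 203, 20, 5, 62] [234.5 204.7] [ 0.6333 -0.0378  0.052 ]
scene yellow [119, 278, 6, 7, 30] [121.4 280.7] [ 0.8351 -0.2293  0.052 ]
scene yellow [98, 281, 7, 6, 31] [100.9 283.3] [ 0.8425 -0.2648  0.052 ]
scene yellow [78, 283, 7, 7, 32] [ 80.7 285.7] [ 0.8493 -0.2994  0.052 ]
scene yellow [57, 286, 7, 6, 32] [ 59.9 288.4] [ 0.8567 -0.3344  0.052 ]
scene yellow [36, 288, 7, 7, 32] [ 39.1 290.9] [ 0.8636 -0.3692  0.052 ]
scene yellow [15, 291, 7, 6, 32] [ 17.8 293.6] [ 0.8707 -0.4041  0.052 ]
```

View pics/a.png

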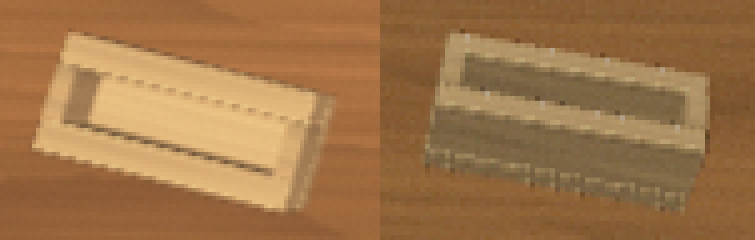

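View pics/b.png

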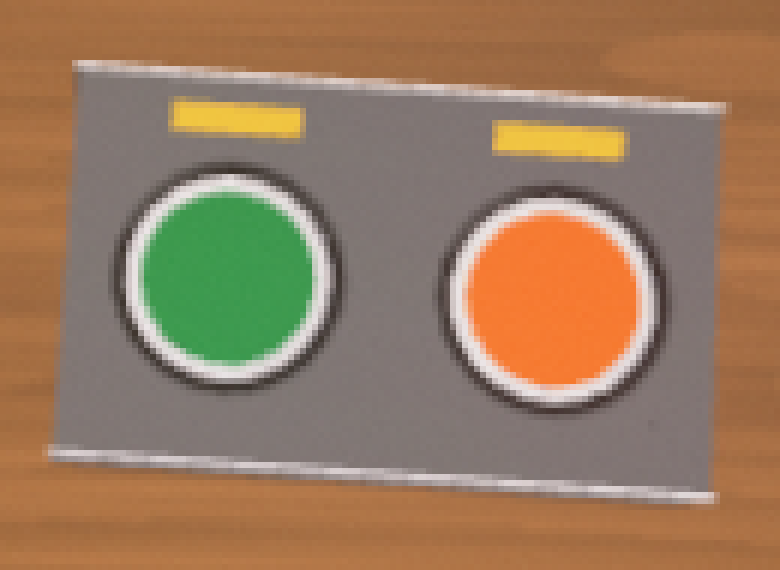

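```bash
cat > fit.py <<'E'
from h import *
from scipy.optimize import least_squares
def W(p,L):
    c,s=np.cos(p[2]),np.sin(p[2]);L=np.atleast_2d(L);return np.c_[p[0]+c*L[:,0]-s*L[:,1],p[1]+s*L[:,0]+c*L[:,1],L[:,2]]
E
python3 - <<'E'
from fit import *
t=cv2.imread("pics/top0.png");s=cv2.imread("pics/scene0.png")
# stand: image left=+y. top-view corners: order far-left(+x',+y')...
A=np.array([[92,218],[154,234],[146,262.5],[83.8,247.5]])
B=np.array([[390,181.3],[336.4,171.5],[339,156.9],[391,165.2]]) # same world corners: scene right=+y, bottom=+x
L=np.array([[.03,.065,.044],[.03,-.065,.044],[-.03,-.065,.044],[-.03,.065,.044]])
for u in("both","top","scene"):
    def r(p): return np.r_[(proj("top",W(p,L))-A).ravel()*(u!="scene"),(proj("scene",W(p,L))-B).ravel()*(u!="top")]
    q=least_squares(r,[.45,.29,-.2],x_scale=[.1,.1,1]);print(u,q.x.round(4),r(q.x).round(1))
    if u=="both": ps=q.x
# tray from filters/bars
c=(np.array([.6328,-.0388])+[.6284,-.1488])/2; f=(np.array([.579,-.0369])+[.5737,-.1465])/2;print(c,f)
yaw=-.044
o=f-3.5e-3*-np.array([np.cos(yaw),np.sin(yaw)]);pt=np.r_[o,yaw];print("tray",pt)
S=4
def draw(n,im,x0,y0,w,h,name,p,polys):
    g=cv2.resize(im[y0:y0+h,x0:x0+w],None,fx=S,fy=S,interpolation=3)
    for P in polys:
        q=((proj(n,W(p,P))-[x0,y0]+.5)*S-.5)
        cv2.polylines(g,[np.int32(q*16).reshape(-1,1,2)],True,(255,0,255),1,cv2.LINE_AA,4)
    return g
def rect(a,b,z,x0=0,y0=0): return np.array([[x0+a,y0+b,z],[x0+a,y0-b,z],[x0-a,y0-b,z],[x0-a,y0+b,z]])
th=np.linspace(0,6.28,60)
cir=lambda r,y:np.c_[-.0035+r*np.cos(th),y+r*np.sin(th),0*th+.051]
P=[rect(.03,.065,.044),rect(.014,.055,.044)]
cv2.imwrite("pics/s1.png",np.hstack([draw("top",t,75,205,95,65,"",ps,P),draw("scene",s,325,145,80,65,"",ps,P)]))
P=[rect(.065,.11,.051),cir(.039,.055),cir(.039,-.055)]
cv2.imwrite("pics/t1.png",draw("top",t,235,150,130,95,"",pt,P))
cv2.imwrite("pics/t2.png",draw("scene",s,155,155,120,80,"",pt,P))
E
```

```text
both [ 0.4827  0.2691 -0.2135] [-0.7 -0.4 -0.4 -1.1 -0.8  0.1 -1.6 -0.5 -0.5 -0.4 -1.2 -0.5 -1.2 -1.
 -1.3 -0.2]
top [ 0.4818  0.2674 -0.213 ] [ 0.1  0.1  0.5 -0.6  0.1  0.6 -0.7 -0.  -0.  -0.  -0.  -0.  -0.  -0.
 -0.  -0. ]
scene [ 0.4845  0.2715 -0.2117] [-0.  -0.  -0.  -0.  -0.  -0.  -0.  -0.   0.6  0.1 -0.1  0.  -0.3 -0.5
 -0.3  0.3]
[ 0.6306 -0.0938] [ 0.57635 -0.0917 ]
tray [ 0.57984661 -0.09185395 -0.044     ]
```

View pics/s1.png

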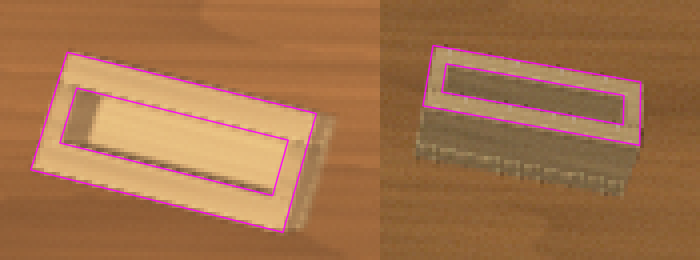

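View pics/t1.png

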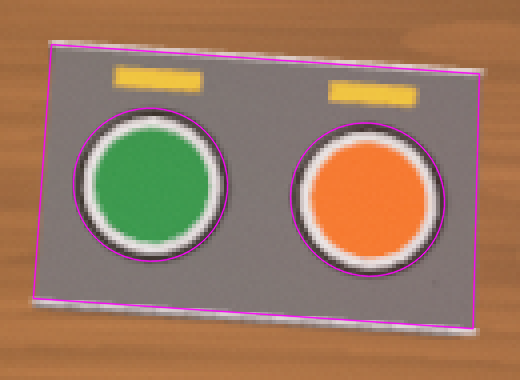

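View pics/t2.png

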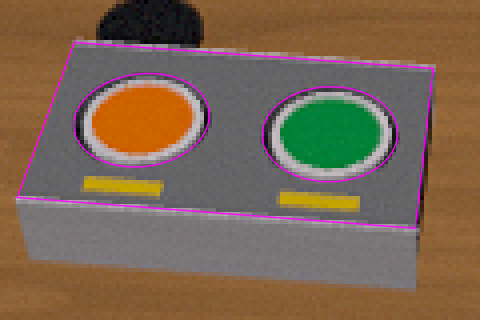

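```bash
cat >> fit.py <<'E'
from scipy.spatial.transform import Rotation as Ro
TR=np.array([.5798,-.0919,-.044]);ST=np.array([.4829,.2693,-.2135])
def to(P,rpy,o=None):
    o=o or get_obs();R0=Ro.from_euler("xyz",o["tool_rot"]);R1=Ro.from_euler("xyz",rpy)
    d=np.array(P)-o["ee_pos"]
    print("t",round(o["time_s"],2),"world d cm",(d*100).round(2),"| in cur tool",(R0.inv().apply(d)*100).round(2),"| in target tool",(R1.inv().apply(d)*100).round(2),"| rot",(R0.inv()*R1).as_rotvec().round(3))
    print(" pos",np.round(o["ee_pos"],4),"rpy",np.round(o["tool_rot"],3),"F",np.round(o["contact_force"],1),"gap",round(o["finger_gap"],4),"q",np.round(o["joints"],2))
E
python3 - <<'E'
from fit import *
P=W(TR,[.021,-.055,.11])[0];print(P);to(P,[np.pi,0,-.044])
E
```

```text
[ 0.59836046 -0.14777047  0.11      ]
t 0.1 world d cm [36.85 45.96 -7.39] | in cur tool [ 50.74 -29.93   7.44] | in target tool [ 34.8  -47.54   7.39] | rot [-0.002  0.     0.406]
 pos [ 0.2298 -0.6074  0.1839] rpy [-3.14   0.     0.362] F [ 0.3  0.5 -0.5] gap 0.0915 q [ 1.17  0.47 -0.01  1.6   0.01  1.07 -0.06]
```

```bash
python3 -m pendant '[{"dp":[0,0,0],"rot":[0,0,0.1]},{"dp":[0,0,0],"rot":[0,0,0.1]},{"dp":[0,0,0],"rot":[0,0,0.1]},{"dp":[0,0,0],"rot":[0,0,0.1]},{"dp":[2.5,-3.4,0],"rot":[0,0,0]},{"dp":[2.5,-3.4,0],"rot":[0,0,0]},{"dp":[2.5,-3.4,0],"rot":[0,0,0]},{"dp":[2.5,-3.4,0],"rot":[0,0,0]},{"dp":[2.5,-3.4,0],"rot":[0,0,0]},{"dp":[2.5,-3.4,0],"rot":[0,0,0]}]' -1 20
python3 - <<'E'
from fit import *
to(W(TR,[.021,-.055,.11])[0],[np.pi,0,-.044])
E
```

```text
time_s: 1.1
ee_pos: [0.3881, -0.4093, 0.1784]
tool_rot: [-3.136, 0.009, -0.071]
contact_force: [0.8, -1.5, -0.0]
finger_gap: 0.0137
t 1.1 world d cm [21.03 26.15 -6.84] | in cur tool [ 19.19 -27.53   6.82] | in target tool [ 19.85 -27.05   6.84] | rot [-0.006  0.009 -0.027]
 pos [ 0.3881 -0.4093  0.1784] rpy [-3.136  0.009 -0.071] F [ 0.8 -1.5 -0. ] gap 0.0137 q [ 0.76  0.34 -0.01  1.81  0.    1.   -0.89]
```

```bash
python3 -m pendant '[{"dp":[2.7,-3.8,0.3],"rot":[0,0,0]},{"dp":[2.7,-3.8,0.3],"rot":[0,0,0]},{"dp":[2.7,-3.8,0.3],"rot":[0,0,0]},{"dp":[2.7,-3.8,0.3],"rot":[0,0,0]},{"dp":[2.7,-3.8,0.3],"rot":[0,0,0]},{"dp":[2.7,-3.8,0.3],"rot":[0,0,0]},{"dp":[2,-2.5,0.3],"rot":[0,0,0]},{"dp":[1,-1,0.3],"rot":[0,0,0]},{"dp":[0,0,0],"rot":[0,0,-0.02]},{"dp":[0,0,0],"rot":[0,0,0]}]'
python3 - <<'E'
from fit import *
to(W(TR,[.021,-.055,.08])[0],[np.pi,0,-.044])
E
```

```text
time_s: 2.1
ee_pos: [0.605, -0.1431, 0.15]
tool_rot: [-3.133, 0.014, -0.041]
contact_force: [0.5, -0.3, -0.2]
finger_gap: 0.0005
t 2.1 world d cm [-0.66 -0.47 -7.  ] | in cur tool [-0.55  0.56  7.  ] | in target tool [-0.64  0.5   7.  ] | rot [-0.009  0.014  0.003]
 pos [ 0.605  -0.1431  0.15  ] rpy [-3.133  0.014 -0.041] F [ 0.5 -0.3 -0.2] gap 0.0005 q [ 0.28  0.47 -0.13  1.69  0.06  1.   -1.48]
```

```bash
python3 -m pendant '[{"dp":[-0.3,0.3,0],"rot":[-0.009,0.014,0.003]},{"dp":[-0.3,0.25,1],"rot":[0,0,0]},{"dp":[0,0,1],"rot":[0,0,0]},{"dp":[0,0,1],"rot":[0,0,0]},{"dp":[0,0,1],"rot":[0,0,0]},{"dp":[0,0,1],"rot":[0,0,0]},{"dp":[0,0,1],"rot":[0,0,0]},{"dp":[0,0,1],"rot":[0,0,0]},{"dp":[0,0,0],"rot":[0,0,0]},{"dp":[0,0,0],"rot":[0,0,0]}]'
python3 - <<'E'
from fit import *
to(W(TR,[.021,-.055,.036])[0],[np.pi,0,-.044])
a=get_image("scene");b=get_image("top")
cv2.imwrite("pics/c1.png",np.vstack([cv2.resize(a[100:240,120:320],None,fx=3,fy=3)[:300],cv2.resize(b[130:260,220:370],(600,300))]))
E
```

```text
time_s: 3.1
ee_pos: [0.5932, -0.1569, 0.0727]
tool_rot: [3.138, 0.002, -0.055]
contact_force: [0.6, -0.5, 0.2]
finger_gap: 0.0
t 3.1 world d cm [ 0.51  0.91 -3.67] | in cur tool [ 0.47 -0.95  3.67] | in target tool [ 0.47 -0.93  3.67] | rot [ 0.004  0.002 -0.011]
 pos [ 0.5932 -0.1569  0.0727] rpy [ 3.138e+00  2.000e-03 -5.500e-02] F [ 0.6 -0.5  0.2] gap 0.0 q [ 0.29  0.54 -0.12  1.77  0.09  0.83 -1.49]
```

View pics/c1.png

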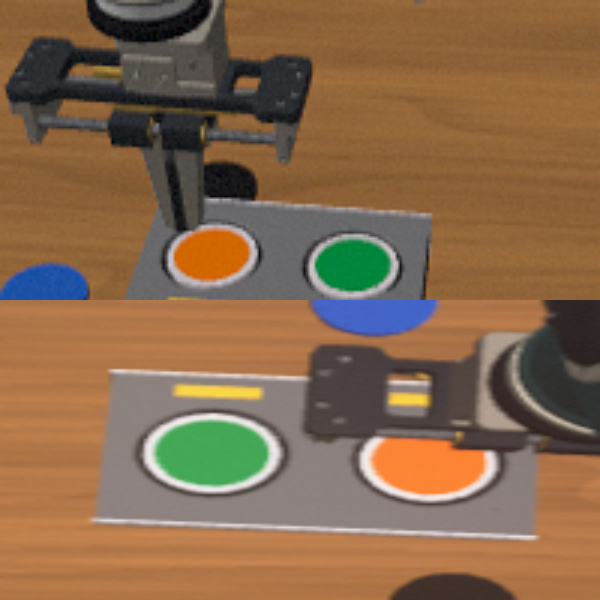

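The tool is closed above the orange filter's well side, and the tip appears at about (183,175) in the full scene picture. It's 0.5 cm short in x and 0.9 cm off in y, so I'll correct that before descending.

```bash
python3 -m pendant '[{"dp":[0.25,-0.5,0],"rot":[0.004,0,-0.011]},{"dp":[0.2,-0.4,0],"rot":[0,0,0]},{"dp":[0,0,0],"rot":[0,0,0]},{"dp":[0,0,0],"rot":[0,0,0]},{"dp":[0,0,0.3],"rot":[0,0,0]},{"dp":[0,0,0.3],"rot":[0,0,0]},{"dp":[0,0,0.3],"rot":[0,0,0]},{"dp":[0,0,0.3],"rot":[0,0,0]},{"dp":[0,0,0],"rot":[0,0,0]},{"dp":[0,0,0],"rot":[0,0,0]}]'
python3 - <<'E'
from fit import *
to(W(TR,[.021,-.055,.037])[0],[np.pi,0,-.044])
E
```

```text
time_s: 4.2
ee_pos: [0.5998, -0.1475, 0.0615]
tool_rot: [-3.141, -0.001, -0.043]
contact_force: [0.1, -0.1, 0.3]
finger_gap: 0.0004
t 4.2 world d cm [-0.14 -0.03 -2.45] | in cur tool [-0.14  0.04  2.45] | in target tool [-0.14  0.04  2.45] | rot [-0.    -0.001  0.001]
 pos [ 0.5998 -0.1475  0.0615] rpy [-3.141e+00 -1.000e-03 -4.300e-02] F [ 0.1 -0.1  0.3] gap 0.0004 q [ 0.28  0.56 -0.12  1.77  0.09  0.81 -1.5 ]
```

```bash
python3 -m pendant '[{"dp":[-0.1,0.03,0.25],"rot":[0,0,0]},{"dp":[0,0,0.25],"rot":[0,0,0]},{"dp":[0,0,0.25],"rot":[0,0,0]},{"dp":[0,0,0.25],"rot":[0,0,0]},{"dp":[0,0,0.25],"rot":[0,0,0]},{"dp":[0,0,0.25],"rot":[0,0,0]},{"dp":[0,0,0.25],"rot":[0,0,0]},{"dp":[0,0,0.2],"rot":[0,0,0]},{"dp":[0,0,0],"rot":[0,0,0]},{"dp":[0,0,0],"rot":[0,0,0]}]'
python3 - <<'E'
from fit import *
to(W(TR,[.021,-.055,.037])[0],[np.pi,0,-.044])
E
```

```text
time_s: 5.2
ee_pos: [0.5987, -0.1478, 0.0402]
tool_rot: [-3.141, -0.001, -0.043]
contact_force: [0.4, -0.8, 0.3]
finger_gap: 0.0006
t 5.2 world d cm [-0.03  0.   -0.32] | in cur tool [-0.03  0.    0.32] | in target tool [-0.03  0.    0.32] | rot [-0.    -0.001  0.001]
 pos [ 0.5987 -0.1478  0.0402] rpy [-3.141e+00 -1.000e-03 -4.300e-02] F [ 0.4 -0.8  0.3] gap 0.0006 q [ 0.28  0.59 -0.12  1.78  0.09  0.77 -1.5 ]
```

```bash
python3 -m pendant '[{"dp":[0,0,0.1],"rot":[0,0,0]},{"dp":[0,0,0.1],"rot":[0,0,0]},{"dp":[0,0,0.1],"rot":[0,0,0]},{"dp":[0,0,0],"rot":[0,0,0]},{"dp":[0,0,0],"rot":[0,0,0]},{"dp":[0,0,0],"rot":[0,0,0]},{"dp":[0,0,0],"rot":[0,0,0]},{"dp":[0,0,0],"rot":[0,0,0]},{"dp":[0,0,0],"rot":[0,0,0]},{"dp":[0,0,0],"rot":[0,0,0]}]'
python3 - <<'E'
from fit import *
to(W(TR,[.021,-.055,.037])[0],[np.pi,0,-.044])
a=get_image("scene");b=get_image("top")
cv2.imwrite("pics/c2.png",np.vstack([cv2.resize(a[120:240,140:300],None,fx=4,fy=2.5),cv2.resize(b[140:250,230:370],(640,290))]))
E
```

```text
time_s: 6.2
ee_pos: [0.5991, -0.1479, 0.0374]
tool_rot: [-3.142, -0.002, -0.043]
contact_force: [0.0, 0.6, -0.1]
finger_gap: 0.0002
t 6.2 world d cm [-0.07  0.01 -0.04] | in cur tool [-0.07 -0.01  0.04] | in target tool [-0.07 -0.01  0.04] | rot [-0.    -0.002  0.001]
 pos [ 0.5991 -0.1479  0.0374] rpy [-3.142e+00 -2.000e-03 -4.300e-02] F [ 0.   0.6 -0.1] gap 0.0002 q [ 0.27  0.59 -0.12  1.78  0.09  0.77 -1.5 ]
```

View pics/c2.png

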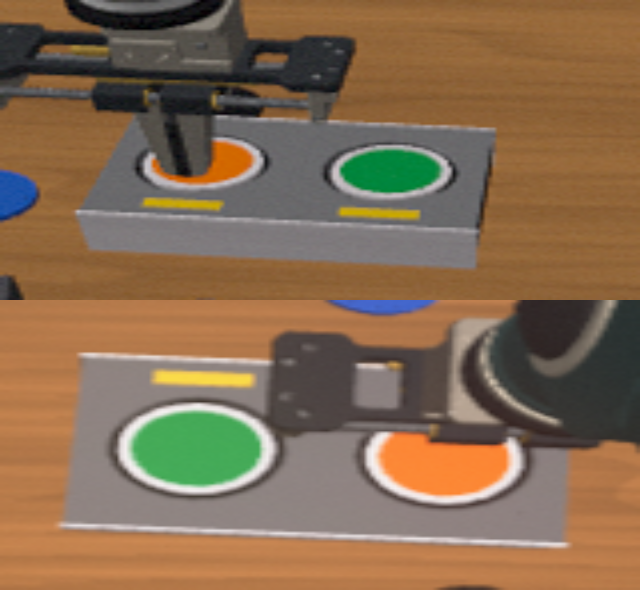

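Run:
```python
from fit import *
for z in(.037,.051,.065): print(z,proj("scene",[.599,-.148,z]),proj("top",[.599,-.148,z]))
a=get_image("scene")
cv2.imwrite("pics/c3.png",cv2.resize(a[150:215,155:255],None,fx=7,fy=7,interpolation=3))
to([.599,-.148,.037],[np.pi,0,-.044])
```

```text
0.037 [[188.13863512 196.10575323]] [[325.55033368 188.0367602 ]]
0.051 [[187.46980505 191.82289843]] [[326.96976434 187.01921721]]
0.065 [[186.78525753 187.43939699]] [[328.44219827 185.96367793]]
t 6.35 world d cm [-0.   -0.02 -0.04] | in cur tool [-0.    0.02  0.04] | in target tool [-0.    0.02  0.04] | rot [-0.    -0.002  0.001]
 pos [ 0.599  -0.1478  0.0374] rpy [-3.142e+00 -2.000e-03 -4.300e-02] F [0.4 0.6 0. ] gap 0.0006 q [ 0.27  0.6  -0.12  1.78  0.09  0.77 -1.5 ]
```

View pics/c3.png

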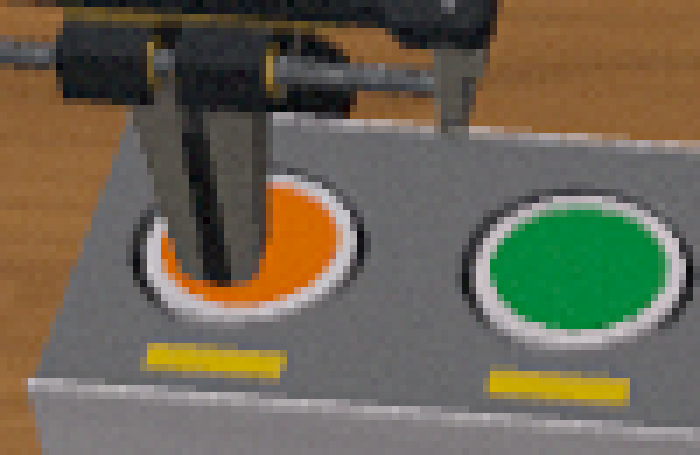

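The picture disagrees with the reading. The fingertip appears at row 190 where the reported TCP would be at row 196 or lower, and the filter is still flat. So the real tip is about 2 cm higher than reported, and I'll go on down in small steps checked by camera.

```bash
python3 -m pendant '[{"dp":[0,0,0.1],"rot":[0,0,0]},{"dp":[0,0,0.1],"rot":[0,0,0]},{"dp":[0,0,0.1],"rot":[0,0,0]},{"dp":[0,0,0.1],"rot":[0,0,0]},{"dp":[0,0,0.1],"rot":[0,0,0]},{"dp":[0,0,0],"rot":[0,0,0]},{"dp":[0,0,0],"rot":[0,0,0]},{"dp":[0,0,0],"rot":[0,0,0]},{"dp":[0,0,0],"rot":[0,0,0]},{"dp":[0,0,0],"rot":[0,0,0]}]'
python3 - <<'E'
from fit import *
a=get_image("scene")
cv2.imwrite("pics/c4.png",cv2.resize(a[150:215,155:255],None,fx=7,fy=7,interpolation=3))
to(W(TR,[.021,-.055,.037])[0],[np.pi,0,-.044])
E
```

```text
time_s: 7.35
ee_pos: [0.599, -0.1479, 0.0318]
tool_rot: [-3.142, -0.001, -0.043]
contact_force: [-0.4, -0.5, -0.2]
finger_gap: 0.0004
t 7.4 world d cm [-0.07  0.01  0.52] | in cur tool [-0.07 -0.01 -0.52] | in target tool [-0.07 -0.01 -0.52] | rot [-0.    -0.001  0.001]
 pos [ 0.599  -0.1479  0.0318] rpy [-3.142e+00 -1.000e-03 -4.300e-02] F [ 0.2  1.1 -0.6] gap 0.0007 q [ 0.27  0.6  -0.12  1.79  0.09  0.76 -1.5 ]
```

View pics/c4.png

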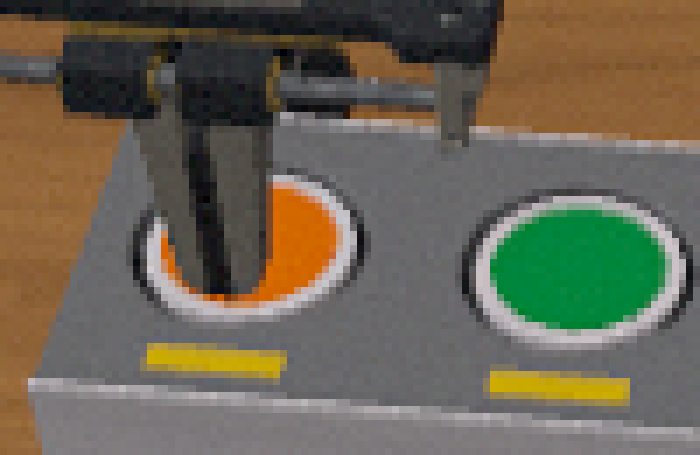

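Still flat, with the tip at row 192.

```bash
python3 -m pendant '[{"dp":[0,0,0.1],"rot":[0,0,0]},{"dp":[0,0,0.1],"rot":[0,0,0]},{"dp":[0,0,0.1],"rot":[0,0,0]},{"dp":[0,0,0.1],"rot":[0,0,0]},{"dp":[0,0,0.1],"rot":[0,0,0]},{"dp":[0,0,0],"rot":[0,0,0]},{"dp":[0,0,0],"rot":[0,0,0]},{"dp":[0,0,0],"rot":[0,0,0]},{"dp":[0,0,0],"rot":[0,0,0]},{"dp":[0,0,0],"rot":[0,0,0]}]'
python3 - <<'E'
from fit import *
a=get_image("scene")
cv2.imwrite("pics/c5.png",cv2.resize(a[150:215,155:255],None,fx=7,fy=7,interpolation=3))
to(W(TR,[.021,-.055,.037])[0],[np.pi,0,-.044])
E
```

```text
time_s: 8.4
ee_pos: [0.599, -0.1478, 0.0264]
tool_rot: [-3.142, -0.001, -0.043]
contact_force: [0.2, 0.5, -0.3]
finger_gap: 0.0007
t 8.45 world d cm [-0.07  0.01  1.06] | in cur tool [-0.07 -0.01 -1.06] | in target tool [-0.07 -0.01 -1.06] | rot [-0.    -0.001  0.001]
 pos [ 0.599  -0.1479  0.0264] rpy [-3.142e+00 -1.000e-03 -4.300e-02] F [ 0.3  0.1 -0.7] gap 0.0005 q [ 0.27  0.61 -0.11  1.79  0.1   0.75 -1.5 ]
```

View pics/c5.png

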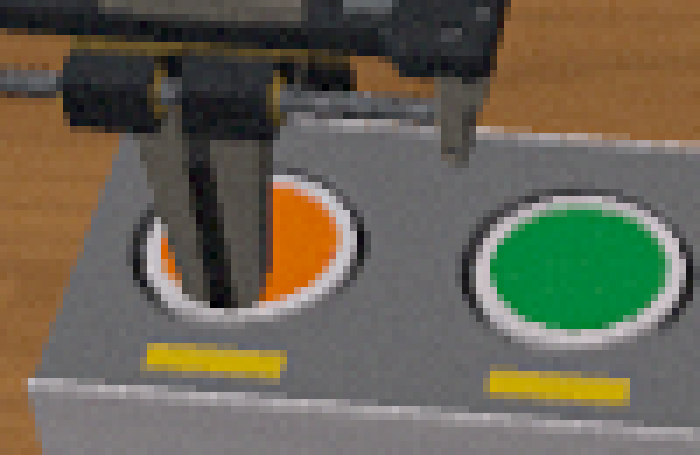

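```bash
python3 -m pendant '[{"dp":[0,0,0.1],"rot":[0,0,0]},{"dp":[0,0,0.1],"rot":[0,0,0]},{"dp":[0,0,0.1],"rot":[0,0,0]},{"dp":[0,0,0.1],"rot":[0,0,0]},{"dp":[0,0,0.1],"rot":[0,0,0]},{"dp":[0,0,0],"rot":[0,0,0]},{"dp":[0,0,0],"rot":[0,0,0]},{"dp":[0,0,0],"rot":[0,0,0]},{"dp":[0,0,0],"rot":[0,0,0]},{"dp":[0,0,0],"rot":[0,0,0]}]'
python3 - <<'E'
from fit import *
a=get_image("scene")
cv2.imwrite("pics/c6.png",cv2.resize(a[150:215,155:255],None,fx=7,fy=7,interpolation=3))
to(W(TR,[.021,-.055,.037])[0],[np.pi,0,-.044])
E
```

```text
time_s: 9.45
ee_pos: [0.5991, -0.1479, 0.021]
tool_rot: [-3.142, -0.002, -0.043]
contact_force: [-0.1, -0.9, 1.3]
finger_gap: 0.0005
t 9.5 world d cm [-0.08  0.01  1.6 ] | in cur tool [-0.07 -0.01 -1.6 ] | in target tool [-0.08 -0.01 -1.6 ] | rot [-0.    -0.002  0.001]
 pos [ 0.5991 -0.1479  0.021 ] rpy [-3.142e+00 -2.000e-03 -4.300e-02] F [ 0.2 -0.4  1.2] gap 0.0007 q [ 0.27  0.62 -0.11  1.79  0.1   0.74 -1.51]
```

View pics/c6.png

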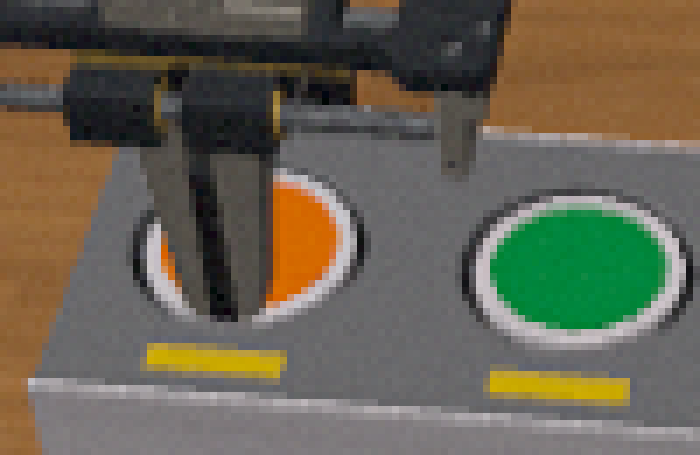

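The wrist now reads about +1.2 N and the tip is at row 196. So contact with the top (51 mm) came at a reported z near 0.021, which puts the real tip about 30 mm above the reported TCP. That agrees with the image estimate, so I'll keep pressing in small steps.

```bash
python3 -m pendant '[{"dp":[0,0,0.1],"rot":[0,0,0]},{"dp":[0,0,0.1],"rot":[0,0,0]},{"dp":[0,0,0.1],"rot":[0,0,0]},{"dp":[0,0,0.1],"rot":[0,0,0]},{"dp":[0,0,0.1],"rot":[0,0,0]},{"dp":[0,0,0],"rot":[0,0,0]},{"dp":[0,0,0],"rot":[0,0,0]},{"dp":[0,0,0],"rot":[0,0,0]},{"dp":[0,0,0],"rot":[0,0,0]},{"dp":[0,0,0],"rot":[0,0,0]}]'
python3 - <<'E'
from fit import *
a=get_image("scene")
cv2.imwrite("pics/c7.png",cv2.resize(a[150:215,155:255],None,fx=7,fy=7,interpolation=3))
to(W(TR,[.021,-.055,.037])[0],[np.pi,0,-.044])
E
```

```text
time_s: 10.5
ee_pos: [0.5994, -0.1478, 0.0156]
tool_rot: [-3.142, -0.002, -0.043]
contact_force: [-0.4, 0.6, 0.3]
finger_gap: 0.0006
t 10.55 world d cm [-0.1   0.01  2.14] | in cur tool [-0.1  -0.   -2.14] | in target tool [-0.1  -0.   -2.14] | rot [-0.    -0.002  0.001]
 pos [ 0.5994 -0.1478  0.0156] rpy [-3.142e+00 -2.000e-03 -4.300e-02] F [-0.2 -0.4 -0.1] gap 0.0007 q [ 0.27  0.63 -0.11  1.79  0.1   0.73 -1.51]
```

View pics/c7.png

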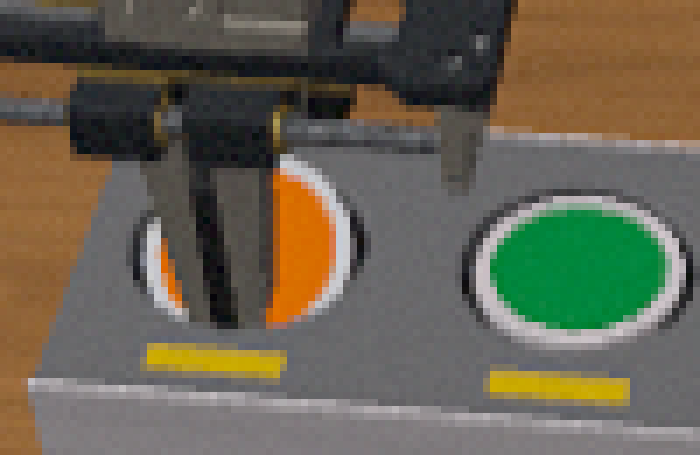

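The filter is tipping: its rear rim rises to about row 173. About 8 mm more.

```bash
python3 -m pendant '[{"dp":[-0.1,0,0.1],"rot":[0,0,0]},{"dp":[0,0,0.1],"rot":[0,0,0]},{"dp":[0,0,0.1],"rot":[0,0,0]},{"dp":[0,0,0.1],"rot":[0,0,0]},{"dp":[0,0,0.1],"rot":[0,0,0]},{"dp":[0,0,0.1],"rot":[0,0,0]},{"dp":[0,0,0],"rot":[0,0,0]},{"dp":[0,0,0],"rot":[0,0,0]},{"dp":[0,0,0],"rot":[0,0,0]},{"dp":[0,0,0],"rot":[0,0,0]}]'
python3 - <<'E'
from fit import *
a=get_image("scene")
cv2.imwrite("pics/c8.png",cv2.resize(a[150:215,155:255],None,fx=7,fy=7,interpolation=3))
to(W(TR,[.021,-.055,.037])[0],[np.pi,0,-.044])
E
```

```text
time_s: 11.55
ee_pos: [0.6001, -0.1481, 0.0106]
tool_rot: [3.141, -0.006, -0.043]
contact_force: [-0.6, 0.5, 1.1]
finger_gap: 0.0003
t 11.6 world d cm [-0.17  0.03  2.64] | in cur tool [-0.16 -0.02 -2.64] | in target tool [-0.17 -0.02 -2.64] | rot [ 0.    -0.006  0.001]
 pos [ 0.6001 -0.1481  0.0106] rpy [ 3.141 -0.006 -0.043] F [ 0.4 -0.4  2. ] gap 0.0004 q [ 0.27  0.63 -0.11  1.79  0.1   0.71 -1.51]
```

View pics/c8.png

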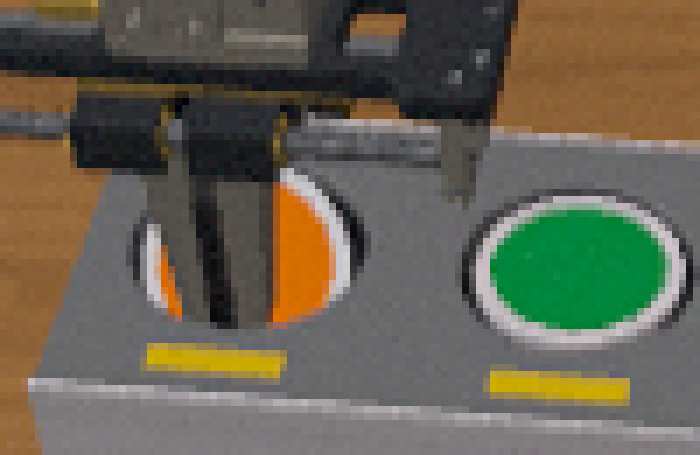

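```bash
python3 -m pendant '[{"dp":[-0.15,0,0.1],"rot":[0,-0.006,0]},{"dp":[0,0,0.1],"rot":[0,0,0]},{"dp":[0,0,0.1],"rot":[0,0,0]},{"dp":[0,0,0.1],"rot":[0,0,0]},{"dp":[0,0,0],"rot":[0,0,0]},{"dp":[0,0,0],"rot":[0,0,0]},{"dp":[0,0,0],"rot":[0,0,0]},{"dp":[0,0,0],"rot":[0,0,0]},{"dp":[0,0,0],"rot":[0,0,0]},{"dp":[0,0,0],"rot":[0,0,0]}]'
python3 - <<'E'
from fit import *
a=get_image("scene")
cv2.imwrite("pics/c9.png",cv2.resize(a[150:215,155:255],None,fx=7,fy=7,interpolation=3))
to(W(TR,[.021,-.055,.037])[0],[np.pi,0,-.044])
E
```

```text
time_s: 12.6
ee_pos: [0.6005, -0.148, 0.008]
tool_rot: [3.141, -0.003, -0.043]
contact_force: [0.2, -0.4, 3.6]
finger_gap: 0.0005
t 12.65 world d cm [-0.21  0.03  2.91] | in cur tool [-0.2  -0.02 -2.91] | in target tool [-0.21 -0.02 -2.91] | rot [ 0.001 -0.003  0.001]
 pos [ 0.6005 -0.148   0.0079] rpy [ 3.141e+00 -3.000e-03 -4.300e-02] F [0.3 0.2 4.1] gap 0.0002 q [ 0.27  0.64 -0.11  1.79  0.1   0.71 -1.51]
```

View pics/c9.png

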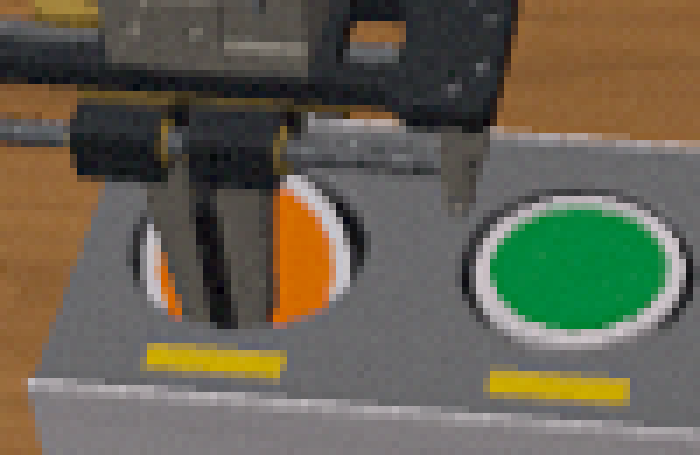

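```bash
cat > disc.py <<'E'
from fit import *
from scipy.spatial import cKDTree
def disc(par,r,n=400):
    x,z,th=par; a=np.linspace(0,2*np.pi,n); nrm=np.array([np.sin(th),0,np.cos(th)]); u=np.array([-np.cos(th),0,np.sin(th)])
    L=np.array([x,-.055,z])+3.5e-3*nrm+r*(np.cos(a)[:,None]*u+np.sin(a)[:,None]*np.array([0,1,0]))
    return W(TR,L)
E
python3 - <<'E'
from disc import *
# calibrate orange radius from flat picture
im=cv2.imread("pics/scene0.png")
def mask(im): return cv2.inRange(cv2.cvtColor(im,cv2.COLOR_BGR2HSV),(5,150,120),(18,255,255))
m0=mask(im)[150:215,155:255]; print("flat area",cv2.countNonZero(m0))
for r in(.027,.028,.029,.03): 
    q=proj("scene",disc([-.0035,.0475,0],r)); print(r,q.min(0),q.max(0),cv2.contourArea(np.float32(q)))
ys,xs=np.nonzero(m0);print(xs.min()+155,xs.max()+155,ys.min()+150,ys.max()+150)
a=get_image("scene");m=mask(a);m[:150]=0;m[215:]=0;m[:,:155]=0;m[:,255:]=0
for y in range(170,200): 
    x=np.nonzero(m[y])[0]; print(y,x.tolist()[:3],x.tolist()[-3:])
E
```

```text
flat area 2065
0.027 [178.09670916 176.26841326] [201.57576295 192.45133862] 296.827855688869
0.028 [177.65905688 175.98172476] [202.0081048  192.76462009] 319.2394220564747
0.029 [177.22129466 175.69548793] [202.44036587 193.07841889] 342.468519377755
0.03 [176.78328376 175.4097017 ] [202.87254618 193.39273632] 366.5153805682203
155 254 150 214
170 [] []
171 [155, 157, 158] [161, 163, 164]
172 [156, 157, 158] [162, 163, 164]
173 [156, 157, 158] [162, 163, 164]
174 [155, 156, 157] [163, 164, 165]
175 [155, 156, 157] [162, 164, 165]
176 [156, 157, 158] [165, 166, 168]
177 [155, 156, 157] [166, 167, 195]
178 [155, 156, 158] [194, 195, 196]
179 [155, 156, 157] [196, 197, 198]
180 [155, 156, 157] [197, 198, 199]
181 [155, 158, 159] [197, 198, 199]
182 [156, 157, 158] [198, 199, 200]
183 [155, 157, 158] [198, 199, 200]
184 [155, 156, 158] [199, 200, 201]
185 [155, 156, 157] [199, 200, 201]
186 [155, 156, 157] [199, 200, 201]
187 [155, 156, 157] [199, 200, 201]
188 [155, 156, 157] [199, 200, 201]
189 [156, 157, 158] [199, 200, 201]
190 [155, 156, 157] [199, 200, 201]
191 [155, 157, 158] [199, 200, 201]
192 [155, 156, 157] [199, 200, 201]
193 [155, 156, 157] [199, 200, 201]
194 [155, 156, 157] [197, 198, 199]
195 [155, 158, 159] [194, 195, 196]
196 [155, 157, 158] [158, 160, 161]
197 [155, 156, 157] [159, 160, 161]
198 [155, 156, 157] [158, 159, 160]
199 [155, 156, 157] [158, 159, 160]
```

Run:
```python
from disc import *
P=np.array([[195.5,177],[196.5,178],[198.2,179],[199.3,180],[199.6,181],[200.4,182],[200.6,183],[201.4,184],[201.5,186],[201.6,188],[201.6,190],[201.5,192],[201.2,193]])
from h import proj
for th in np.radians([10,20,30,40,50,60,65,70,75]):
    best=None
    for s in np.arange(-.010,.034,.001):   # distance of centre past shelf edge along slope (downhill +)
        n=np.array([np.sin(th),np.cos(th)]);d=np.array([np.cos(th),-np.sin(th)])
        c=np.array([0,.044])+s*d+3.5e-3*n
        q=proj("scene",disc([c[0],c[1],th],.0275)); e=cKDTree(q).query(P)[0]
        sh=np.sqrt((e**2).mean())
        if best is None or sh<best[0]: best=(sh,s,c,proj("scene",disc([c[0],c[1],th],.0275)).min(0), c+np.r_[-1,-1]*d*.035)
    print(np.degrees(th).round(),[np.round(b,4) for b in best])
```

```text
10.0 [np.float64(1.1404), np.float64(0.003), array([0.0036, 0.0469]), array([177.2074, 177.1649]), array([-0.0309,  0.053 ])]
20.0 [np.float64(0.9153), np.float64(0.002), array([0.0031, 0.0466]), array([177.2969, 176.2607]), array([-0.0298,  0.0586])]
30.0 [np.float64(0.8015), np.float64(0.001), array([0.0026, 0.0465]), array([177.3762, 175.615 ]), array([-0.0277,  0.064 ])]
40.0 [np.float64(0.7457), np.float64(-0.0), array([0.0022, 0.0467]), array([177.4317, 175.2753]), array([-0.0246,  0.0692])]
50.0 [np.float64(0.756), np.float64(-0.001), array([0.002, 0.047]), array([177.4541, 175.2822]), array([-0.0205,  0.0738])]
60.0 [np.float64(0.8125), np.float64(-0.004), array([0.001 , 0.0492]), array([177.441 , 174.8167]), array([-0.0165,  0.0795])]
65.0 [np.float64(0.8763), np.float64(-0.005), array([0.0011, 0.05  ]), array([177.393 , 174.9674]), array([-0.0137,  0.0817])]
70.0 [np.float64(0.9711), np.float64(-0.007), array([0.0009, 0.0518]), array([177.3062, 174.8329]), array([-0.0111,  0.0847])]
75.0 [np.float64(1.1035), np.float64(-0.008), array([0.0013, 0.0526]), array([177.2087, 175.2446]), array([-0.0077,  0.0864])]
```

The rim fit is loose in tilt, at about 40–60°, and it's consistent with the lower edge on the sloping far wall. I'll press a little more, then lift off and look.

```bash
python3 -m pendant '[{"dp":[-0.1,0,0.1],"rot":[0,0,0]},{"dp":[0,0,0.1],"rot":[0,0,0]},{"dp":[0,0,0],"rot":[0,0,0]},{"dp":[0,0,0],"rot":[0,0,0]},{"dp":[0,0,0],"rot":[0,0,0]},{"dp":[0,0,0],"rot":[0,0,0]},{"dp":[0,0,0],"rot":[0,0,0]},{"dp":[0,0,0],"rot":[0,0,0]},{"dp":[0,0,0],"rot":[0,0,0]},{"dp":[0,0,0],"rot":[0,0,0]}]'
python3 - <<'E'
from fit import *
a=get_image("scene");b=get_image("top")
cv2.imwrite("pics/c10.png",np.vstack([cv2.resize(a[150:200,155:255],None,fx=6,fy=6,interpolation=3),cv2.resize(b[160:240,260:380],(600,290))]))
to(W(TR,[.021,-.055,.037])[0],[np.pi,0,-.044])
E
```

```text
time_s: 13.7
ee_pos: [0.5971, -0.1478, 0.0038]
tool_rot: [3.141, 0.002, -0.043]
contact_force: [0.9, -0.3, -0.0]
finger_gap: 0.0004
t 13.8 world d cm [0.13 0.01 3.32] | in cur tool [ 0.12 -0.01 -3.32] | in target tool [ 0.13 -0.01 -3.32] | rot [0.    0.002 0.001]
 pos [ 0.5971 -0.1479  0.0038] rpy [ 3.141e+00  2.000e-03 -4.300e-02] F [-0.1 -0.1  0.5] gap 0.0004 q [ 0.27  0.64 -0.11  1.8   0.1   0.71 -1.51]
```

View pics/c10.png

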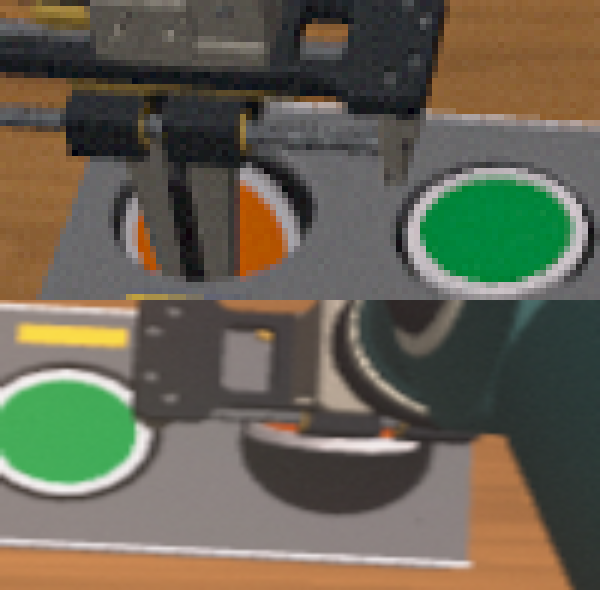

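The force fell to 0, and the top view shows the rim standing mid-pocket with the shelf uncovered, so it has tipped. Lifting off.

```bash
python3 -m pendant '[{"dp":[0,0,-0.5],"rot":[0,0,0]},{"dp":[0,0,-0.8],"rot":[0,0,0]},{"dp":[0,0,-1.2],"rot":[0,0,0]},{"dp":[0,0,-2],"rot":[0,0,0]},{"dp":[-1,0,-2.5],"rot":[0,0,-0.14]},{"dp":[-1,0,-2],"rot":[0,0,-0.14]},{"dp":[-1,0,-1],"rot":[0,0,-0.14]},{"dp":[0,0,0],"rot":[0,0,-0.14]},{"dp":[0,0,0],"rot":[0,0,-0.14]},{"dp":[0,0,0],"rot":[0,0,-0.14]}]'
python3 - <<'E'
from fit import *
a=get_image("scene");b=get_image("top")
cv2.imwrite("pics/d1.png",np.vstack([cv2.resize(a[150:200,155:255],None,fx=6,fy=6,interpolation=3),cv2.resize(b[160:240,260:380],(600,290))]))
to(W(TR,[.0,-.055,.1])[0],[np.pi,0,-.044+np.pi/2])
E
```

```text
time_s: 14.8
ee_pos: [0.5672, -0.1517, 0.1169]
tool_rot: [3.136, 0.002, 0.83]
contact_force: [-0.3, -0.6, -1.4]
finger_gap: 0.0003
t 14.9 world d cm [ 1.01  0.48 -1.66] | in cur tool [1.04 0.41 1.66] | in target tool [0.52 0.99 1.66] | rot [ 0.004  0.003 -0.702]
 pos [ 0.5673 -0.1516  0.1166] rpy [3.137e+00 2.000e-03 8.240e-01] F [-0.3 -0.1 -0.2] gap 0.0004 q [ 0.46  0.47 -0.34  1.81  0.2   0.9  -0.71]
```

View pics/d1.png

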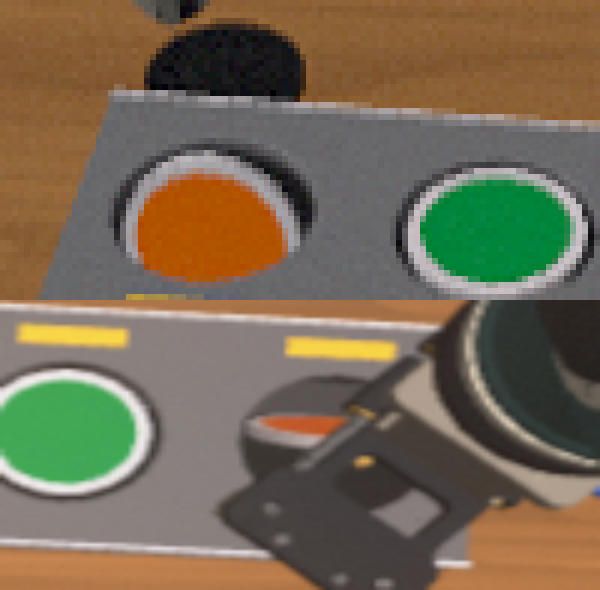

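Both views show the filter standing steeply: orange face towards +x, upper rim at about (188,175) in the scene view and (318,198) in the top view. Now I'll measure its lean.

Run:
```python
from disc import *
a=get_image("scene");b=get_image("top")
cv2.imwrite("pics/raw_s.png",a);cv2.imwrite("pics/raw_t.png",b)
hs=cv2.cvtColor(a,cv2.COLOR_BGR2HSV);m=cv2.inRange(hs,(5,190,120),(16,255,255));m[:165]=0;m[200:]=0;m[:,:170]=0;m[:,210:]=0
P=[]
for x in range(178,202):
    y=np.nonzero(m[:,x])[0]
    if len(y): P.append((x,y[0]-.5))
P=np.array(P)
for y in range(178,194,2):
    x=np.nonzero(m[y])[0]; P=np.vstack([P,[x[-1]+.5,y],[x[0]-.5,y]])
print(P.tolist())
def cen(th,s):
    n=np.array([np.sin(th),np.cos(th)]);d=np.array([np.cos(th),-np.sin(th)]);return np.array([0,.044])+s*d+3.5e-3*n
for th in np.radians([50,55,60,65,70,75,80]):
  best=(9,)
  for s in np.arange(-.01,.015,.0005):
   for dy in np.arange(-.004,.0041,.001):
    c=cen(th,s);Q=disc([c[0],c[1],th],.0275);Q=Q+[0,dy,0]
    e=np.sqrt((cKDTree(proj("scene",Q)).query(P)[0]**2).mean())
    if e<best[0]:
        u=np.array([-np.cos(th),np.sin(th)]);best=(e,s,dy,c,c+.035*u)
        top=W(TR,[best[4][0],-.055,best[4][1]]); pt=proj("top",top)
  print(np.degrees(th).round(),[np.round(v,4).tolist() for v in best],pt.round(1))
cv2.imwrite("pics/d2.png",cv2.resize(b[175:220,300:345],None,fx=12,fy=12,interpolation=0))
```

```text
Traceback (most recent call last):
IndexError: index -1 is out of bounds for axis 0 with size 0
```

```bash
cat > lean.py <<'E'
from disc import *
a=cv2.imread("pics/raw_s.png");b=cv2.imread("pics/raw_t.png")
hs=cv2.cvtColor(a,cv2.COLOR_BGR2HSV);m=cv2.inRange(hs,(5,220,150),(16,255,255));m[:165]=0;m[200:]=0;m[:,:176]=0;m[:,208:]=0
P=[]
for x in range(178,202):
    y=np.nonzero(m[:,x])[0]
    if len(y): P.append((x,y[0]-.5))
for y in range(180,194,2):
    x=np.nonzero(m[y])[0]
    if len(x): P+=[[x[-1]+.5,y],[x[0]-.5,y]]
P=np.array(P);print(P.tolist())
def cen(th,s):
    n=np.array([np.sin(th),np.cos(th)]);d=np.array([np.cos(th),-np.sin(th)]);return np.array([0,.044])+s*d+3.5e-3*n
for th in np.radians([50,55,60,65,70,75,80]):
  best=(99,)
  for s in np.arange(-.01,.015,.0005):
   for dy in np.arange(-.004,.0041,.001):
    c=cen(th,s);Q=disc([c[0],c[1],th],.0275);Q=Q+[0,dy,0]
    e=np.sqrt((cKDTree(proj("scene",Q)).query(P)[0]**2).mean())
    if e<best[0]:
        u=np.array([-np.cos(th),np.sin(th)]);best=(e,s,dy,c,c+.035*u)
        top=W(TR,[best[4][0],-.055,best[4][1]]); pt=proj("top",top)
  print(np.degrees(th).round(),[np.round(v,4).tolist() for v in best],pt.round(1))
cv2.imwrite("pics/d2.png",cv2.resize(b[175:220,300:345],None,fx=12,fy=12,interpolation=0))
E
python3 lean.py
```

```text
[[178.0, 185.5], [179.0, 183.5], [180.0, 182.5], [181.0, 181.5], [182.0, 181.5], [183.0, 180.5], [184.0, 180.5], [185.0, 179.5], [186.0, 179.5], [187.0, 179.5], [188.0, 179.5], [189.0, 179.5], [190.0, 179.5], [191.0, 179.5], [192.0, 179.5], [193.0, 179.5], [194.0, 180.5], [195.0, 180.5], [196.0, 181.5], [197.0, 182.5], [198.0, 183.5], [199.0, 184.5], [200.0, 186.5], [201.0, 188.5], [193.5, 180.0], [184.5, 180.0], [196.5, 182.0], [180.5, 182.0], [198.5, 184.0], [178.5, 184.0], [199.5, 186.0], [177.5, 186.0], [200.5, 188.0], [177.5, 188.0], [201.5, 190.0], [177.5, 190.0], [201.5, 192.0], [178.5, 192.0]]
50.0 [0.3997, 0.0075, 0.0, [0.0075, 0.0405], [-0.015, 0.0673]] [[327.9 204.1]]
55.0 [0.3719, 0.007, 0.0, [0.0069, 0.0403], [-0.0132, 0.0689]] [[328.1 203.1]]
60.0 [0.3455, 0.006, 0.0, [0.006, 0.0406], [-0.0115, 0.0709]] [[328.4 202.1]]
65.0 [0.3288, 0.005, 0.0, [0.0053, 0.0409], [-0.0095, 0.0727]] [[328.6 201. ]]
70.0 [0.3303, 0.0035, 0.0, [0.0045, 0.0419], [-0.0075, 0.0748]] [[328.9 199.9]]Traceback (most recent call last):
  File "lean.py", line 19, in <module>
    e=np.sqrt((cKDTree(proj("scene",Q)).query(P)[0]**2).mean())
                       ~~~~^^^^^^^^^^^
  File "h.py", line 4, in proj
    c=camera_info(n);T=np.linalg.inv(c["T"]);f=192/np.tan(np.radians(c["fov_y"]/2))
ValueError: time passes only in moves, steps and waits
```

```bash
python3 -c "
import cv2,numpy as np
a=cv2.imread('pics/raw_s.png');hs=cv2.cvtColor(a,cv2.COLOR_BGR2HSV)
print(hs[170:198:3,188].tolist(),hs[185,172:210:3].tolist())"
```

```text
[[150, 7, 103], [135, 16, 95], [160, 9, 176], [12, 191, 176], [14, 255, 177], [14, 255, 177], [14, 255, 178], [13, 255, 177], [15, 255, 179], [3, 52, 128]] [[120, 2, 105], [108, 21, 60], [11, 143, 173], [14, 255, 177], [14, 255, 176], [14, 255, 179], [14, 255, 178], [14, 255, 177], [15, 255, 178], [13, 255, 178], [150, 6, 161], [90, 22, 23], [120, 5, 106]]
```

```bash
sed -i 's/^from bench import \*/import bench,functools\nfrom bench import *\ncamera_info=functools.lru_cache(None)(bench.camera_info)/' h.py; python3 lean.py | tail -4
python3 - <<'E'
from fit import *
to(W(TR,[-.0062,-.055,.0716])[0],[np.pi-.28,0,-.044+np.pi/2])
E
```

```text
65.0 [0.3288, 0.005, 0.0, [0.0053, 0.0409], [-0.0095, 0.0727]] [[328.6 201. ]]
70.0 [0.3303, 0.0035, 0.0, [0.0045, 0.0419], [-0.0075, 0.0748]] [[328.9 199.9]]
75.0 [0.3208, 0.0025, 0.001, [0.004, 0.0425], [-0.005, 0.0763]] [[329.1 198.5]]
80.0 [0.3425, 0.0005, 0.001, [0.0035, 0.0441], [-0.0025, 0.0786]] [[329.4 197.1]]
t 15.0 world d cm [ 0.42  0.5  -4.43] | in cur tool [ 0.66 -0.05  4.43] | in target tool [ 0.52 -0.84  4.37] | rot [-0.265  0.102 -0.701]
 pos [ 0.567  -0.1515  0.1159] rpy [3.138e+00 2.000e-03 8.210e-01] F [-0.1 -0.1 -0.9] gap 0.0006 q [ 0.46  0.47 -0.33  1.81  0.2   0.9  -0.71]
```

View pics/d2.png

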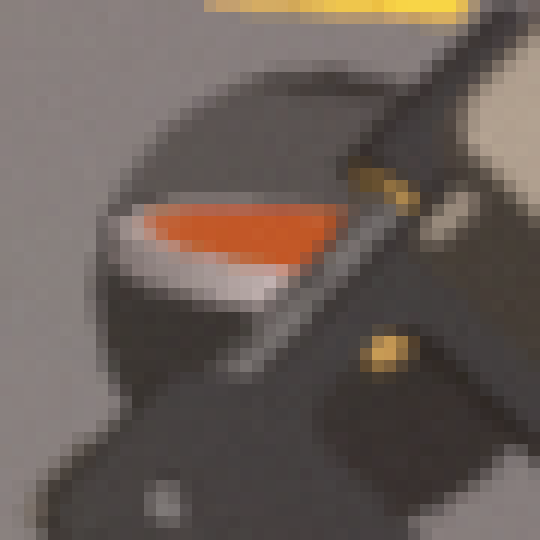

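```bash
python3 -m pendant '[{"dp":[0,0,0],"rot":[0,0,-0.14]},{"dp":[0,0,0],"rot":[0,0,-0.14]},{"dp":[0,0,0],"rot":[0,0,-0.14]},{"dp":[0,0,0],"rot":[0,0,-0.14]},{"dp":[0,0,0],"rot":[0,0,-0.14]},{"dp":[0,0,0],"rot":[-0.14,0,0]},{"dp":[0,0,0],"rot":[-0.14,0,0]},{"dp":[0,0,0],"rot":[0,0,0]},{"dp":[0,0,0],"rot":[0,0,0]},{"dp":[0,0,0],"rot":[0,0,0]}]' -0.2 10
python3 - <<'E'
from fit import *
to(W(TR,[-.0060,-.055,.0716])[0],[np.pi-.28,0,-.044+np.pi/2])
E
```

```text
time_s: 16.0
ee_pos: [0.5663, -0.1511, 0.1156]
tool_rot: [2.857, 0.003, 1.523]
contact_force: [0.7, -1.0, -0.6]
finger_gap: 0.0371
t 16.0 world d cm [ 0.51  0.45 -4.4 ] | in cur tool [ 0.49 -0.77  4.36] | in target tool [ 0.48 -0.75  4.36] | rot [ 0.005  0.004 -0.003]
 pos [ 0.5663 -0.1511  0.1156] rpy [2.857 0.003 1.523] F [ 0.7 -1.  -0.6] gap 0.0371 q [ 0.68  0.37 -0.52  2.04  0.29  0.51 -0.07]
```

```bash
python3 -m pendant '[{"dp":[0.25,-0.4,1],"rot":[0,0,0]},{"dp":[0.25,-0.35,1],"rot":[0,0,0]},{"dp":[0,0,1],"rot":[0,0,0]},{"dp":[0,0,1],"rot":[0,0,0]},{"dp":[0,0,0.3],"rot":[0,0,0]},{"dp":[0,0,0],"rot":[0,0,0]},{"dp":[0,0,0],"rot":[0,0,0]},{"dp":[0,0,0],"rot":[0,0,0]},{"dp":[0,0,0],"rot":[0,0,0]},{"dp":[0,0,0],"rot":[0,0,0]}]'
python3 - <<'E'
from fit import *
a=get_image("scene");b=get_image("top")
cv2.imwrite("pics/e1.png",np.vstack([cv2.resize(a[140:200,155:255],None,fx=6,fy=6,interpolation=3),cv2.resize(b[165:240,280:400],(600,230))]))
to(W(TR,[-.0060,-.055,.0716])[0],[np.pi-.28,0,-.044+np.pi/2])
E
```

```text
time_s: 17.0
ee_pos: [0.5761, -0.1452, 0.0686]
tool_rot: [2.857, 0.002, 1.523]
contact_force: [1.2, 0.0, -0.1]
finger_gap: 0.0366
t 17.1 world d cm [-0.47 -0.13  0.3 ] | in cur tool [-0.16 -0.36 -0.42] | in target tool [-0.15 -0.36 -0.42] | rot [ 0.005  0.003 -0.003]
 pos [ 0.5761 -0.1452  0.0686] rpy [2.856e+00 2.000e-03 1.523e+00] F [ 0.5 -0.2 -0.4] gap 0.0366 q [ 0.59  0.45 -0.45  2.05  0.37  0.42 -0.16]
```

View pics/e1.png

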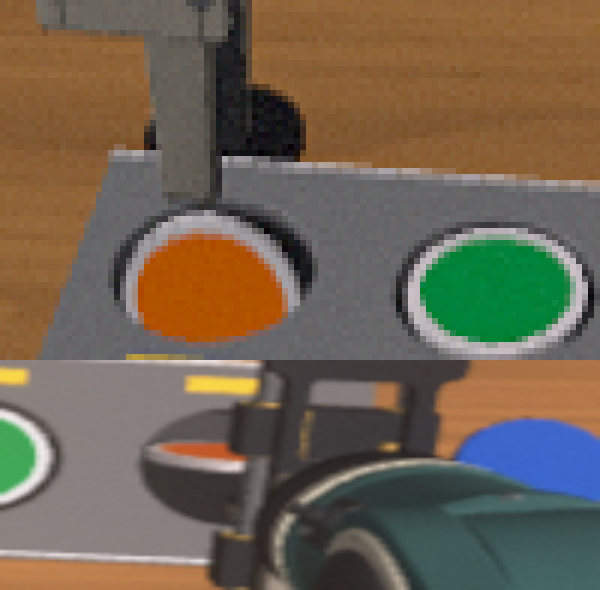

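Run:
```python
from fit import *
R=Ro.from_euler("xyz",[2.857,.002,1.523]);p=np.array([.5761,-.1452,.0686])
for nm,o in(("A",R.apply([0,0,-.03])),("B",np.array([0,0,.03])),("A27",R.apply([0,0,-.025])),("none",np.zeros(3))):
    for w in(.018,.028,.036):
        q=p+o+R.apply(np.array([[-.01,w,0],[.01,w,0]])); print(nm,w,q.round(3).tolist()[0],proj("scene",q).round(1).tolist())
```

```text
A 0.018 [0.584, -0.156, 0.102] [[182.6, 170.6], [191.6, 171.3]]
A 0.028 [0.594, -0.156, 0.105] [[181.5, 172.5], [190.5, 173.2]]
A 0.036 [0.602, -0.156, 0.108] [[180.5, 174.2], [189.7, 174.9]]
B 0.018 [0.593, -0.156, 0.104] [[181.7, 172.7], [190.7, 173.4]]
B 0.028 [0.602, -0.156, 0.106] [[180.5, 174.7], [189.6, 175.4]]
B 0.036 [0.61, -0.157, 0.109] [[179.5, 176.4], [188.7, 177.1]]
A27 0.018 [0.586, -0.156, 0.098] [[182.7, 172.6], [191.7, 173.3]]
A27 0.028 [0.595, -0.156, 0.1] [[181.6, 174.6], [190.6, 175.3]]
A27 0.036 [0.603, -0.156, 0.103] [[180.7, 176.2], [189.8, 176.9]]
none 0.018 [0.593, -0.156, 0.074] [[183.3, 182.6], [192.1, 183.3]]
none 0.028 [0.602, -0.156, 0.076] [[182.2, 184.7], [191.0, 185.4]]
none 0.036 [0.61, -0.157, 0.079] [[181.2, 186.4], [190.2, 187.1]]
```

The finger corners at (182,173) and (191,174) fit an offset of 30 mm along the tool axis, so I'll use that. The filter's raised rim lies below the open fingers.

Run:
```python
from fit import *
to(W(TR,[.0053,-.055,.0332])[0],[np.pi-.28,0,-.044+np.pi/2])
```

```text
t 17.1 world d cm [ 0.66 -0.18 -3.54] | in cur tool [-0.15 -0.36  3.58] | in target tool [-0.15 -0.34  3.58] | rot [ 0.005  0.003 -0.003]
 pos [ 0.5761 -0.1452  0.0686] rpy [2.856e+00 2.000e-03 1.523e+00] F [ 0.5 -0.2 -0.4] gap 0.0366 q [ 0.59  0.45 -0.45  2.05  0.37  0.42 -0.16]
```

```bash
python3 -m pendant '[{"dp":[-0.15,-0.35,0],"rot":[0,0,0]},{"dp":[0,0,0],"rot":[0,0,0]},{"dp":[0,0,0.4],"rot":[0,0,0]},{"dp":[0,0,0.5],"rot":[0,0,0]},{"dp":[0,0,0.5],"rot":[0,0,0]},{"dp":[0,0,0.5],"rot":[0,0,0]},{"dp":[0,0,0.4],"rot":[0,0,0]},{"dp":[0,0,0.3],"rot":[0,0,0]},{"dp":[0,0,0],"rot":[0,0,0]},{"dp":[0,0,0],"rot":[0,0,0]}]'
python3 - <<'E'
from fit import *
a=get_image("scene");b=get_image("top")
cv2.imwrite("pics/e2.png",np.vstack([cv2.resize(a[140:200,155:255],None,fx=6,fy=6,interpolation=3),cv2.resize(b[165:240,280:400],(600,230))]))
to(W(TR,[.0053,-.055,.0332])[0],[np.pi-.28,0,-.044+np.pi/2])
E
```

```text
time_s: 18.1
ee_pos: [0.5801, -0.1471, 0.0397]
tool_rot: [2.857, 0.002, 1.523]
contact_force: [0.5, -0.5, 0.5]
finger_gap: 0.037
t 18.2 world d cm [ 0.26  0.01 -0.67] | in cur tool [0.02 0.06 0.72] | in target tool [0.02 0.06 0.72] | rot [ 0.005  0.003 -0.003]
 pos [ 0.5801 -0.1472  0.0399] rpy [2.857e+00 2.000e-03 1.523e+00] F [-0.3 -0.9  0.3] gap 0.0367 q [ 0.55  0.5  -0.4   2.06  0.41  0.36 -0.19]
```

View pics/e2.png

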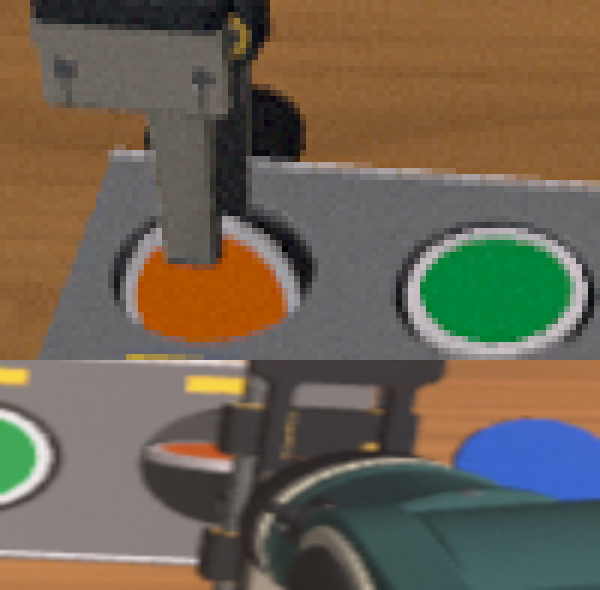

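The fingers straddle the raised rim: front finger at (187,184), rear finger behind the disc. 0.7 cm further and close.

```bash
python3 -m pendant '[{"dp":[0,0.05,0.25],"rot":[0,0,0]},{"dp":[0,0,0.25],"rot":[0,0,0]},{"dp":[0,0,0.15],"rot":[0,0,0]},{"dp":[0,0,0],"rot":[0,0,0]},{"dp":[0,0,0],"rot":[0,0,0]},{"dp":[0,0,0],"rot":[0,0,0]},{"dp":[0,0,0],"rot":[0,0,0]},{"dp":[0,0,0],"rot":[0,0,0]},{"dp":[0,0,0],"rot":[0,0,0]},{"dp":[0,0,0],"rot":[0,0,0]}]'
python3 -m pendant '[{"dp":[0,0,0],"rot":[0,0,0]},{"dp":[0,0,0],"rot":[0,0,0]},{"dp":[0,0,0],"rot":[0,0,0]},{"dp":[0,0,0],"rot":[0,0,0]},{"dp":[0,0,0],"rot":[0,0,0]},{"dp":[0,0,0],"rot":[0,0,0]},{"dp":[0,0,0],"rot":[0,0,0]},{"dp":[0,0,0],"rot":[0,0,0]},{"dp":[0,0,0],"rot":[0,0,0]},{"dp":[0,0,0],"rot":[0,0,0]}]' -1 20
python3 - <<'E'
from fit import *
a=get_image("scene");b=get_image("top")
cv2.imwrite("pics/e3.png",np.vstack([cv2.resize(a[140:200,155:255],None,fx=6,fy=6,interpolation=3),cv2.resize(b[165:240,280:400],(600,230))]))
to(W(TR,[.0053,-.055,.0332])[0],[np.pi-.28,0,-.044+np.pi/2])
E
```

```text
time_s: 19.2
ee_pos: [0.583, -0.1476, 0.0341]
tool_rot: [2.856, 0.002, 1.523]
contact_force: [-0.2, -0.6, 0.5]
finger_gap: 0.0368
time_s: 20.2
ee_pos: [0.5826, -0.1477, 0.0342]
tool_rot: [2.856, 0.002, 1.523]
contact_force: [-1.0, -0.5, 1.2]
finger_gap: 0.0066
t 20.3 world d cm [ 0.01  0.06 -0.1 ] | in cur tool [ 0.06 -0.02  0.09] | in target tool [ 0.06 -0.02  0.09] | rot [ 0.005  0.004 -0.003]
 pos [ 0.5826 -0.1477  0.0342] rpy [2.856 0.003 1.523] F [-0.6  0.8  1.1] gap 0.0064 q [ 0.54  0.51 -0.39  2.05  0.42  0.35 -0.2 ]
```

View pics/e3.png

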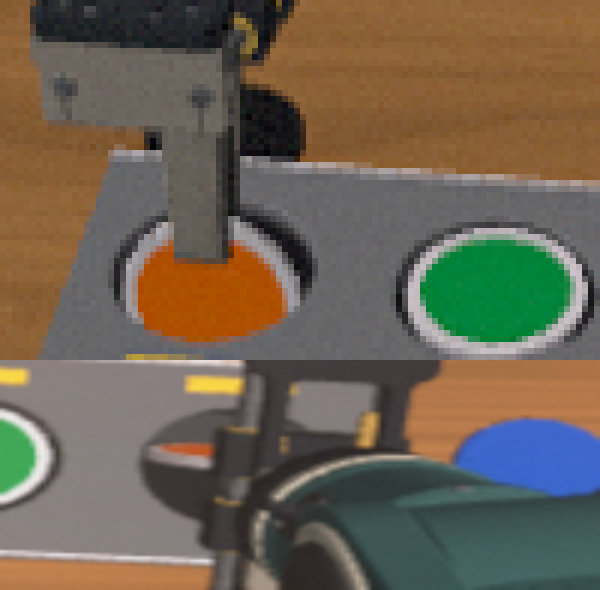

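Gripped (gap 6.5 mm). I'll firm the grip and lift along the disc plane.

```bash
python3 -m pendant '[{"dp":[0,0,0],"rot":[0,0,0]},{"dp":[0,0,0],"rot":[0,0,0]},{"dp":[0,0,-0.5],"rot":[0,0,0]},{"dp":[0,0,-0.8],"rot":[0,0,0]},{"dp":[0,0,-1],"rot":[0,0,0]},{"dp":[0,0,-1.5],"rot":[0,0,0]},{"dp":[0,0,-1.5],"rot":[0,0,0]},{"dp":[0,0,-1.5],"rot":[0,0,0]},{"dp":[0,0,-1.5],"rot":[0,0,0]},{"dp":[0,0,-1.5],"rot":[0,0,0]}]' -1 40
python3 - <<'E'
from fit import *
a=get_image("scene");b=get_image("top")
cv2.imwrite("pics/e4.png",np.vstack([cv2.resize(a[100:200,125:285],(640,400),interpolation=3),cv2.resize(b[165:240,280:400],(640,200))]))
to(W(ST,[0,0,.15])[0],[np.pi,0,ST[2]+np.pi/2])
E
```

```text
time_s: 21.3
ee_pos: [0.5518, -0.1455, 0.1355]
tool_rot: [2.858, 0.003, 1.524]
contact_force: [-0.8, -0.4, -0.6]
finger_gap: 0.0066
t 21.4 world d cm [-7.03 41.53  1.31] | in cur tool [41.15 -8.21 -3.98] | in target tool [ 39.1  -15.67  -1.31] | rot [ 0.287 -0.019  0.165]
 pos [ 0.5532 -0.146   0.1369] rpy [2.854 0.004 1.523] F [-0.9  0.3  0.4] gap 0.0064 q [ 0.72  0.32 -0.56  2.05  0.25  0.54 -0.04]
```

View pics/e4.png

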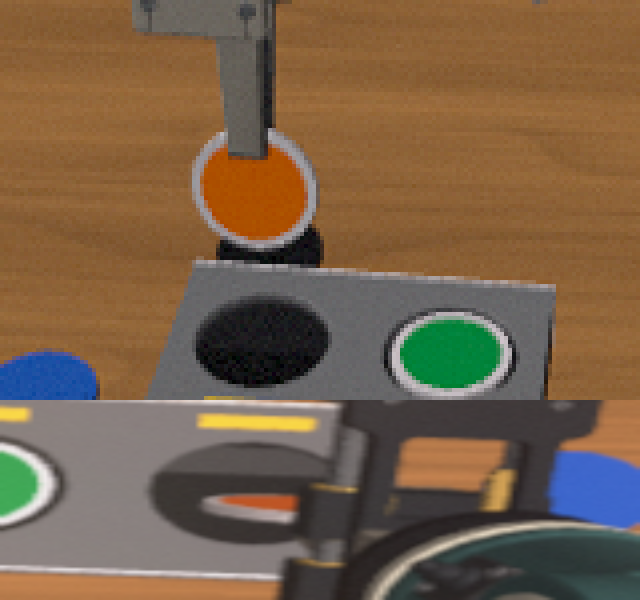

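The filter is lifted clear, held at its top rim at about (188,135); the green one is untouched. Carrying it to the stand.

```bash
python3 -m pendant '[{"dp":[0,0,-1.5],"rot":[0.1,0,0.06]},{"dp":[0,0,-1],"rot":[0.1,0,0.06]},{"dp":[2,-0.5,0],"rot":[0.087,0,0.045]},{"dp":[3,-1.2,0],"rot":[0,0,0]},{"dp":[3.5,-1.4,0],"rot":[0,0,0]},{"dp":[3.5,-1.4,0],"rot":[0,0,0]},{"dp":[3.5,-1.4,0],"rot":[0,0,0]},{"dp":[3.5,-1.4,0],"rot":[0,0,0]},{"dp":[3.5,-1.4,0],"rot":[0,0,0]},{"dp":[3,-1.2,0],"rot":[0,0,0]}]'
python3 - <<'E'
from fit import *
to(W(ST,[0,0,.15])[0],[np.pi,0,ST[2]+np.pi/2])
E
```

```text
time_s: 22.4
ee_pos: [0.5012, 0.126, 0.1657]
tool_rot: [-3.125, -0.015, 1.337]
contact_force: [-0.1, -1.1, -0.5]
finger_gap: 0.0066
t 22.4 world d cm [-1.83 14.33 -1.57] | in cur tool [13.49 -5.07  1.85] | in target tool [13.62 -4.82  1.57] | rot [-0.016 -0.015 -0.02 ]
 pos [0.5012 0.126  0.1657] rpy [-3.125 -0.015  1.337] F [-0.1 -1.1 -0.5] gap 0.0066 q [ 0.22  0.35 -0.62  1.91  0.22  0.97 -0.73]
```

```bash
python3 -m pendant '[{"dp":[3,-1.1,0.3],"rot":[-0.016,-0.015,-0.02]},{"dp":[3,-1.1,0.3],"rot":[0,0,0]},{"dp":[2.5,-0.9,0.3],"rot":[0,0,0]},{"dp":[1.5,-0.6,0],"rot":[0,0,0]},{"dp":[1,-0.4,0],"rot":[0,0,0]},{"dp":[0.5,-0.2,0],"rot":[0,0,0]},{"dp":[0,0,0],"rot":[0,0,0]},{"dp":[0,0,0],"rot":[0,0,0]},{"dp":[0,0,0],"rot":[0,0,0]},{"dp":[0,0,0],"rot":[0,0,0]}]'
python3 - <<'E'
from fit import *
a=get_image("scene");b=get_image("top")
cv2.imwrite("pics/f1.png",np.vstack([cv2.resize(a[100:200,295:425],(520,400),interpolation=3),cv2.resize(b[190:280,60:200],(520,200))]))
to(W(ST,[0,0,.1])[0],[np.pi,0,ST[2]+np.pi/2])
E
```

```text
time_s: 23.4
ee_pos: [0.4805, 0.2534, 0.156]
tool_rot: [-3.141, 0.003, 1.361]
contact_force: [0.9, -0.2, -0.4]
finger_gap: 0.0066
t 23.5 world d cm [ 0.24  1.57 -5.6 ] | in cur tool [ 1.6  -0.09  5.6 ] | in target tool [ 1.59 -0.1   5.6 ] | rot [-0.001  0.002  0.004]
 pos [0.4805 0.2536 0.156 ] rpy [-3.141e+00  2.000e-03  1.361e+00] F [0.3 0.1 0.2] gap 0.0068 q [-0.03  0.41 -0.64  1.86  0.29  0.97 -1.01]
```

View pics/f1.png

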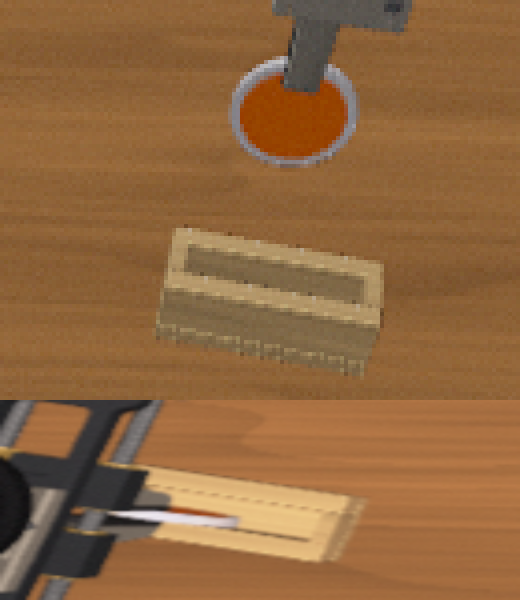

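Run:
```python
from fit import *
print(proj("scene",[[.4805,.2536,z] for z in(.186,.170,.163,.156,.128)]).round(1), proj("top",[[.4805,.2536,z] for z in(.198,.163)]).round(1))
b=get_image("top");cv2.imwrite("pics/f2.png",cv2.resize(b[200:260,60:150],None,fx=7,fy=7,interpolation=3))
```

```text
[[369.7 119.2]
 [368.  125.1]
 [367.3 127.7]
 [366.6 130.2]
 [363.9 140.1]] [[ 94.1 240.6]
 [102.7 240.8]]
```

View pics/f2.png

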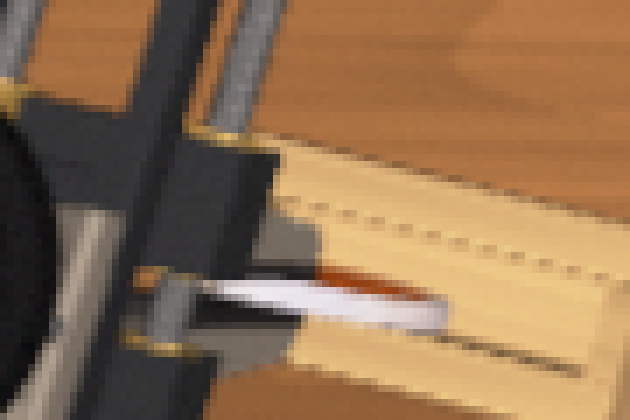

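The filter hangs on edge over the slot: measured centre (368.5,127.5) against a predicted (367,128). I'll tilt it slightly so it leans on the -x wall, then lower it.

```bash
python3 -m pendant '[{"dp":[0.8,0,0],"rot":[-0.06,0,0]},{"dp":[0.7,-0.4,0],"rot":[-0.06,0,0]},{"dp":[0,0,0],"rot":[0,0,0]},{"dp":[0,-0.12,1],"rot":[0,0,0]},{"dp":[0,-0.12,1],"rot":[0,0,0]},{"dp":[0,-0.12,1],"rot":[0,0,0]},{"dp":[0,-0.12,1],"rot":[0,0,0]},{"dp":[0,-0.12,0.8],"rot":[0,0,0]},{"dp":[0,0,0],"rot":[0,0,0]},{"dp":[0,0,0],"rot":[0,0,0]}]'
python3 - <<'E'
from fit import *
to(W(ST,[-.006,0,.085])[0],[np.pi-.12,0,ST[2]+np.pi/2])
E
```

```text
time_s: 24.55
ee_pos: [0.4822, 0.2651, 0.1011]
tool_rot: [3.024, 0.004, 1.353]
contact_force: [0.0, -1.5, -1.0]
finger_gap: 0.0066
t 24.55 world d cm [-0.52  0.54 -1.61] | in cur tool [ 0.43 -0.81  1.52] | in target tool [ 0.42 -0.81  1.52] | rot [-0.003  0.005 -0.003]
 pos [0.4822 0.2651 0.1011] rpy [3.024 0.004 1.353] F [ 0.  -1.5 -1. ] gap 0.0066 q [-0.15  0.44 -0.57  1.96  0.47  0.79 -1.22]
```

```bash
python3 -m pendant '[{"dp":[0.2,-0.3,0],"rot":[0,0,0]},{"dp":[0.2,-0.3,0],"rot":[0,0,0]},{"dp":[0,0,0],"rot":[0,0,0]},{"dp":[0,-0.05,0.5],"rot":[0,0,0]},{"dp":[0,-0.05,0.5],"rot":[0,0,0]},{"dp":[0,-0.05,0.4],"rot":[0,0,0]},{"dp":[0,0,0],"rot":[0,0,0]},{"dp":[0,0,0],"rot":[0,0,0]},{"dp":[0,0,0],"rot":[0,0,0]},{"dp":[0,0,0],"rot":[0,0,0]}]'
python3 - <<'E'
from fit import *
a=get_image("scene");b=get_image("top")
cv2.imwrite("pics/f3.png",np.vstack([cv2.resize(a[120:200,305:415],(550,400),interpolation=3),cv2.resize(b[200:270,60:170],(550,200))]))
to(W(ST,[-.006,0,.038])[0],[np.pi-.12,0,ST[2]+np.pi/2])
E
```

```text
time_s: 25.55
ee_pos: [0.4777, 0.2714, 0.0863]
tool_rot: [3.022, 0.003, 1.354]
contact_force: [-0.2, 0.7, 0.0]
finger_gap: 0.0067
t 25.65 world d cm [-0.07 -0.08 -4.83] | in cur tool [-0.08 -0.63  4.79] | in target tool [-0.1  -0.63  4.79] | rot [-0.001  0.003 -0.003]
 pos [0.4778 0.2714 0.0863] rpy [3.022e+00 3.000e-03 1.354e+00] F [-0.1 -0.1 -0.8] gap 0.0063 q [-0.18  0.46 -0.56  1.98  0.49  0.76 -1.26]
```

View pics/f3.png

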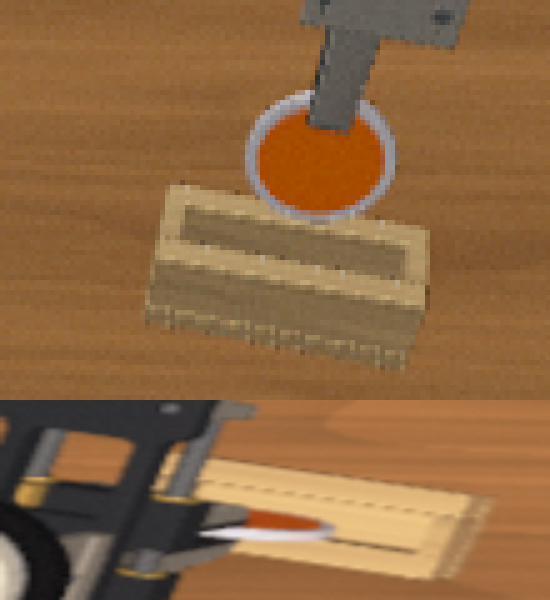

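Run:
```python
from fit import *
for z in(.055,.058,.061):
    p=back("scene",[368.6,163.8],z)[0]; c,s=np.cos(ST[2]),np.sin(ST[2]);d=p[:2]-ST[:2]; print(z,p.round(4),"stand",(c*d[0]+s*d[1]).round(4),(-s*d[0]+c*d[1]).round(4))
```

```text
0.055 [0.4789 0.2818 0.055 ] stand -0.0066 0.0113
0.058 [0.4824 0.2805 0.058 ] stand -0.0029 0.0108
0.061 [0.4859 0.2792 0.061 ] stand 0.0009 0.0103
```

The bottom rim is a few mm too near the -x wall and about 9 mm off centre along the slot. I'll correct that and lower in stages.

```bash
python3 -m pendant '[{"dp":[-0.4,0.2,0],"rot":[0,0,0]},{"dp":[-0.3,0.2,0],"rot":[0,0,0]},{"dp":[0,0,0],"rot":[0,0,0]},{"dp":[0,-0.08,0.6],"rot":[0,0,0]},{"dp":[0,-0.08,0.6],"rot":[0,0,0]},{"dp":[0,-0.08,0.6],"rot":[0,0,0]},{"dp":[0,-0.08,0.5],"rot":[0,0,0]},{"dp":[0,0,0],"rot":[0,0,0]},{"dp":[0,0,0],"rot":[0,0,0]},{"dp":[0,0,0],"rot":[0,0,0]}]'
python3 - <<'E'
from fit import *
a=get_image("scene");b=get_image("top")
cv2.imwrite("pics/f4.png",np.vstack([cv2.resize(a[120:200,305:415],(550,400),interpolation=3),cv2.resize(b[200:270,60:170],(550,200))]))
to(W(ST,[-.002,-.007,.038])[0],[np.pi-.12,0,ST[2]+np.pi/2])
E
```

```text
time_s: 26.65
ee_pos: [0.4795, 0.2628, 0.061]
tool_rot: [3.023, 0.003, 1.354]
contact_force: [0.3, -0.1, -1.0]
finger_gap: 0.0068
t 26.75 world d cm [-0.02  0.   -2.32] | in cur tool [ 0.  -0.3  2.3] | in target tool [-0.  -0.3  2.3] | rot [-0.001  0.004 -0.003]
 pos [0.4797 0.2629 0.0612] rpy [3.023e+00 3.000e-03 1.354e+00] F [ 0.5  0.5 -0.9] gap 0.0067 q [-0.19  0.49 -0.53  2.    0.53  0.71 -1.28]
```

View pics/f4.png

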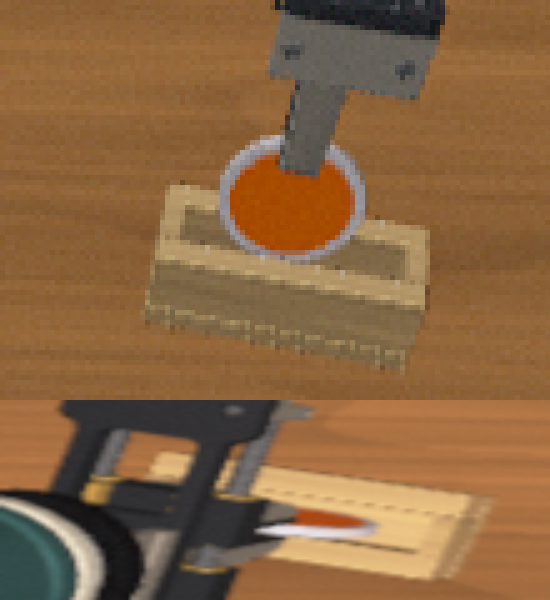

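```bash
python3 -m pendant '[{"dp":[0,-0.05,0.35],"rot":[0,0,0]},{"dp":[0,-0.05,0.35],"rot":[0,0,0]},{"dp":[0,-0.05,0.35],"rot":[0,0,0]},{"dp":[0,-0.05,0.35],"rot":[0,0,0]},{"dp":[0,-0.03,0.3],"rot":[0,0,0]},{"dp":[0,-0.03,0.2],"rot":[0,0,0]},{"dp":[0,0,0],"rot":[0,0,0]},{"dp":[0,0,0],"rot":[0,0,0]},{"dp":[0,0,0],"rot":[0,0,0]},{"dp":[0,0,0],"rot":[0,0,0]}]'
python3 - <<'E'
from fit import *
a=get_image("scene");b=get_image("top")
cv2.imwrite("pics/f5.png",np.vstack([cv2.resize(a[120:200,305:415],(550,400),interpolation=3),cv2.resize(b[200:270,60:170],(550,200))]))
to(W(ST,[-.002,-.007,.038])[0],[np.pi-.12,0,ST[2]+np.pi/2])
E
```

```text
time_s: 27.75
ee_pos: [0.4796, 0.263, 0.0406]
tool_rot: [3.022, 0.003, 1.353]
contact_force: [-0.3, -0.3, -0.4]
finger_gap: 0.0065
t 27.85 world d cm [-0.02 -0.01 -0.26] | in cur tool [-0.01 -0.04  0.26] | in target tool [-0.01 -0.04  0.26] | rot [-0.001  0.003 -0.004]
 pos [0.4796 0.263  0.0406] rpy [3.022e+00 3.000e-03 1.353e+00] F [-0.1  0.5  0.3] gap 0.0069 q [-0.21  0.52 -0.51  2.01  0.56  0.67 -1.31]
```

View pics/f5.png

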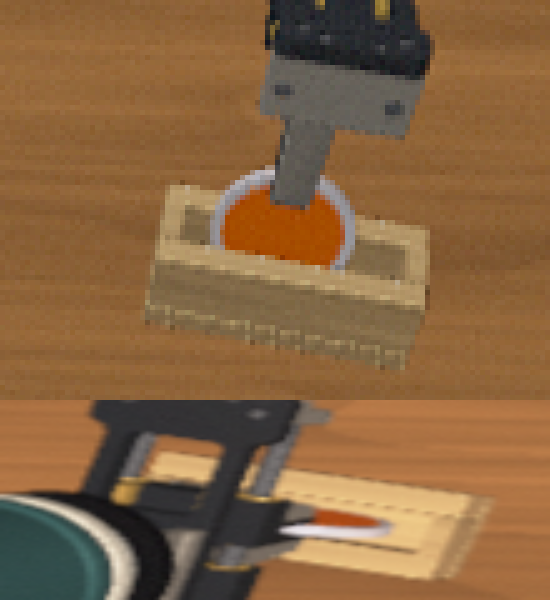

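Deep in the slot and no contact yet. Going down slowly to the floor.

```bash
python3 -m pendant '[{"dp":[0,-0.01,0.1],"rot":[0,0,0]},{"dp":[0,-0.01,0.1],"rot":[0,0,0]},{"dp":[0,-0.01,0.1],"rot":[0,0,0]},{"dp":[0,0,0.05],"rot":[0,0,0]},{"dp":[0,0,0],"rot":[0,0,0]},{"dp":[0,0,0],"rot":[0,0,0]},{"dp":[0,0,0],"rot":[0,0,0]},{"dp":[0,0,0],"rot":[0,0,0]},{"dp":[0,0,0],"rot":[0,0,0]},{"dp":[0,0,0],"rot":[0,0,0]}]'
python3 - <<'E'
from fit import *
to(W(ST,[-.002,-.007,.038])[0],[np.pi-.12,0,ST[2]+np.pi/2])
E
```

```text
time_s: 28.85
ee_pos: [0.4799, 0.263, 0.037]
tool_rot: [3.022, 0.003, 1.353]
contact_force: [-0.6, 0.1, -0.5]
finger_gap: 0.0069
t 28.85 world d cm [-0.04 -0.01  0.1 ] | in cur tool [-0.02 -0.03 -0.11] | in target tool [-0.02 -0.03 -0.11] | rot [-0.     0.003 -0.004]
 pos [0.4799 0.263  0.037 ] rpy [3.022e+00 3.000e-03 1.353e+00] F [-0.6  0.1 -0.5] gap 0.0069 q [-0.21  0.53 -0.51  2.01  0.57  0.66 -1.32]
```

```bash
python3 -m pendant '[{"dp":[0,-0.01,0.1],"rot":[0,0,0]},{"dp":[0,-0.01,0.1],"rot":[0,0,0]},{"dp":[0,0,0.1],"rot":[0,0,0]},{"dp":[0,0,0],"rot":[0,0,0]},{"dp":[0,0,0],"rot":[0,0,0]},{"dp":[0,0,0],"rot":[0,0,0]},{"dp":[0,0,0],"rot":[0,0,0]},{"dp":[0,0,0],"rot":[0,0,0]},{"dp":[0,0,0],"rot":[0,0,0]},{"dp":[0,0,0],"rot":[0,0,0]}]'
python3 - <<'E'
from fit import *
a=get_image("scene");b=get_image("top")
cv2.imwrite("pics/f6.png",np.vstack([cv2.resize(a[120:200,305:415],(550,400),interpolation=3),cv2.resize(b[200:270,60:170],(550,200))]))
to(W(ST,[-.002,-.007,.038])[0],[np.pi-.12,0,ST[2]+np.pi/2])
E
```

```text
time_s: 29.85
ee_pos: [0.481, 0.2636, 0.0366]
tool_rot: [3.019, 0.003, 1.353]
contact_force: [-1.0, -0.4, 0.6]
finger_gap: 0.0067
t 29.95 world d cm [-0.15 -0.07  0.14] | in cur tool [-0.11 -0.11 -0.15] | in target tool [-0.1  -0.11 -0.15] | rot [ 0.003  0.003 -0.004]
 pos [0.481  0.2636 0.0366] rpy [3.019e+00 3.000e-03 1.353e+00] F [-0.3  1.3  1. ] gap 0.0067 q [-0.22  0.53 -0.5   2.01  0.57  0.66 -1.32]
```

View pics/f6.png

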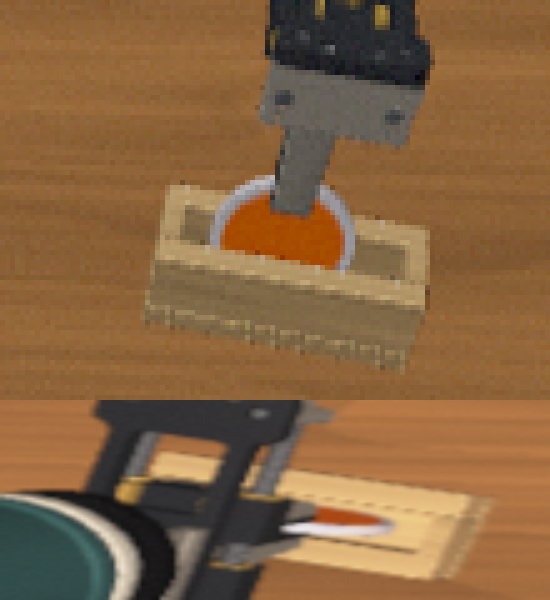

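The descent stopped at z 0.0366, against a predicted floor contact near 0.038, so the filter is on the slot floor. Releasing.

```bash
python3 -m pendant '[{"dp":[0,0,0],"rot":[0,0,0]},{"dp":[0,0,0],"rot":[0,0,0]},{"dp":[0,0,0],"rot":[0,0,0]},{"dp":[0,0,0],"rot":[0,0,0]},{"dp":[0,0,0],"rot":[0,0,0]},{"dp":[0,0,0],"rot":[0,0,0]},{"dp":[0,0,0],"rot":[0,0,0]},{"dp":[0,0,0],"rot":[0,0,0]},{"dp":[0,0,0],"rot":[0,0,0]},{"dp":[0,0,0],"rot":[0,0,0]}]' -0.3 10
python3 - <<'E'
from fit import *
a=get_image("scene");b=get_image("top")
cv2.imwrite("pics/g1.png",np.vstack([cv2.resize(a[120:200,305:415],(550,400),interpolation=3),cv2.resize(b[200:270,60:170],(550,200))]))
to(W(ST,[-.002,-.007,.038])[0],[np.pi-.12,0,ST[2]+np.pi/2])
E
```

```text
time_s: 30.95
ee_pos: [0.481, 0.2636, 0.0364]
tool_rot: [3.019, 0.002, 1.353]
contact_force: [-1.0, 1.1, 0.7]
finger_gap: 0.0327
t 31.05 world d cm [-0.15 -0.07  0.16] | in cur tool [-0.1  -0.11 -0.17] | in target tool [-0.1  -0.11 -0.17] | rot [ 0.003  0.003 -0.004]
 pos [0.481  0.2636 0.0364] rpy [3.019e+00 2.000e-03 1.353e+00] F [-0.  -0.7 -0.3] gap 0.0323 q [-0.22  0.53 -0.5   2.01  0.57  0.66 -1.32]
```

View pics/g1.png

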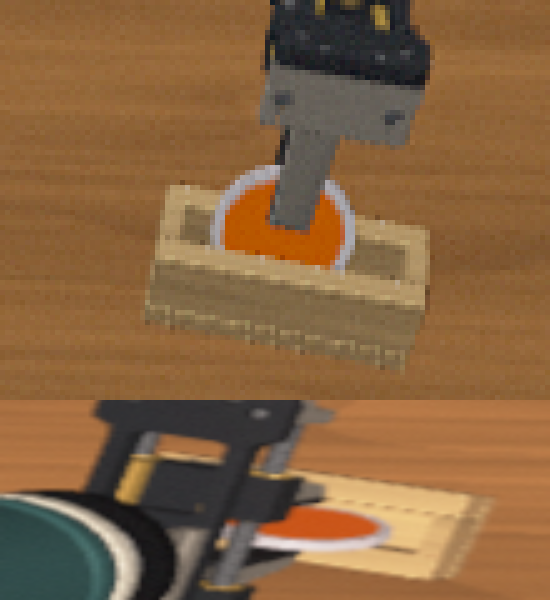

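It now leans on the -x wall, or on the rear finger. I'll open wider first, then withdraw.

```bash
python3 -m pendant '[{"dp":[0,0,0],"rot":[0,0,0]},{"dp":[0,0,0],"rot":[0,0,0]},{"dp":[0,0,0],"rot":[0,0,0]},{"dp":[0,0,0],"rot":[0,0,0]},{"dp":[0,0,0],"rot":[0,0,0]},{"dp":[0,0,0],"rot":[0,0,0]},{"dp":[0,0,0],"rot":[0,0,0]},{"dp":[0,0,0],"rot":[0,0,0]},{"dp":[0,0,-0.3],"rot":[0,0,0]},{"dp":[0,0,-0.5],"rot":[0,0,0]}]' 0.3 10
python3 - <<'E'
from fit import *
a=get_image("scene");b=get_image("top")
cv2.imwrite("pics/g2.png",np.vstack([cv2.resize(a[120:200,305:415],(550,400),interpolation=3),cv2.resize(b[200:270,60:170],(550,200))]))
to(W(ST,[-.002,-.007,.038])[0],[np.pi-.12,0,ST[2]+np.pi/2])
E
```

```text
time_s: 32.05
ee_pos: [0.4797, 0.2636, 0.0442]
tool_rot: [3.02, 0.003, 1.353]
contact_force: [0.1, 0.1, -0.5]
finger_gap: 0.0597
t 32.15 world d cm [-0.07 -0.12 -0.7 ] | in cur tool [-0.13 -0.13  0.69] | in target tool [-0.13 -0.13  0.69] | rot [ 0.003  0.002 -0.004]
 pos [0.4802 0.2641 0.045 ] rpy [3.018e+00 2.000e-03 1.353e+00] F [ 0.2  0.1 -0.1] gap 0.0598 q [-0.21  0.51 -0.51  2.01  0.56  0.68 -1.31]
```

View pics/g2.png

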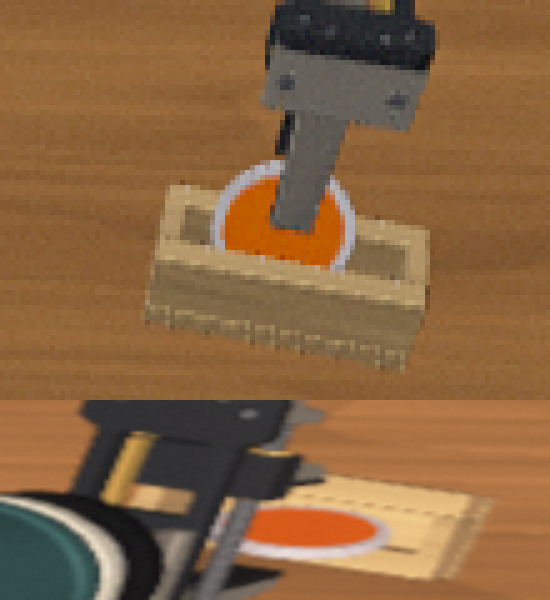

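```bash
python3 -m pendant '[{"dp":[0,0,-0.5],"rot":[0,0,0]},{"dp":[0,0,-1],"rot":[0,0,0]},{"dp":[0,0,-1.5],"rot":[0,0,0]},{"dp":[0,0,-2],"rot":[0,0,0]},{"dp":[0,0,-2],"rot":[0,0,0]},{"dp":[0,0,-2],"rot":[0,0,0]},{"dp":[0,0,-2],"rot":[0,0,0]},{"dp":[-2,0,-1],"rot":[0,0,0]},{"dp":[-2,0,0],"rot":[0,0,0]},{"dp":[-2,0,0],"rot":[0,0,0]}]'
python3 - <<'E'
from fit import *
a=get_image("scene");b=get_image("top")
cv2.imwrite("pics/g3.png",np.vstack([cv2.resize(a[120:200,305:415],(550,400),interpolation=3),cv2.resize(b[200:270,60:170],(550,200))]))
cv2.imwrite("pics/g4.png",a)
to(W(ST,[-.002,-.007,.038])[0],[np.pi-.12,0,ST[2]+np.pi/2])
E
```

```text
time_s: 33.15
ee_pos: [0.4517, 0.2129, 0.1793]
tool_rot: [3.012, -0.005, 1.361]
contact_force: [0.5, -0.2, 0.3]
finger_gap: 0.0601
t 33.25 world d cm [  2.78   5.22 -14.09] | in cur tool [ 5.66 -0.22 14.19] | in target tool [ 5.69 -0.09 14.18] | rot [ 0.009 -0.002 -0.   ]
 pos [0.4517 0.2106 0.1789] rpy [ 3.012e+00 -2.000e-03  1.357e+00] F [ 0.4  0.4 -0.5] gap 0.0598 q [ 0.01  0.23 -0.64  2.02  0.3   0.87 -1.02]
```

View pics/g3.png

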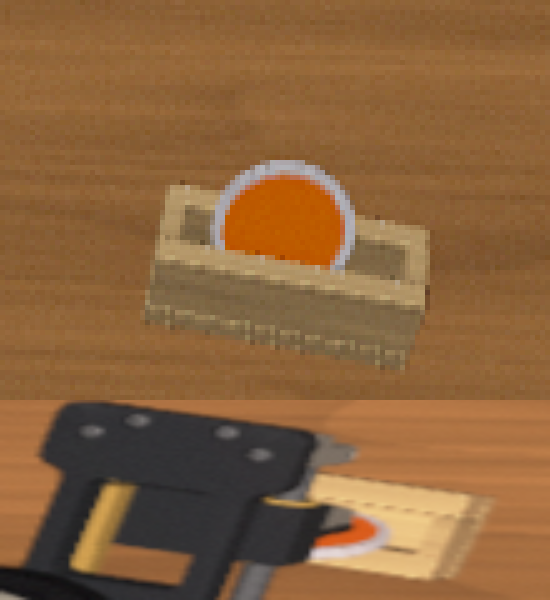

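View pics/g4.png

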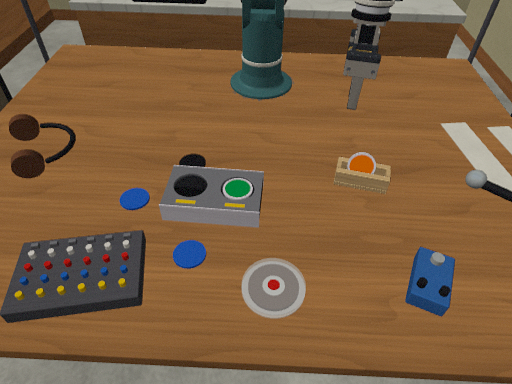

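The filter stands in the slot at (362,164), and green is in its pocket at (238,188). One still call to check that nothing moves, then I hand in.

```bash
python3 -m pendant '[{"dp":[0,0,0],"rot":[0,0,0]},{"dp":[0,0,0],"rot":[0,0,0]},{"dp":[0,0,0],"rot":[0,0,0]},{"dp":[0,0,0],"rot":[0,0,0]},{"dp":[0,0,0],"rot":[0,0,0]},{"dp":[0,0,0],"rot":[0,0,0]},{"dp":[0,0,0],"rot":[0,0,0]},{"dp":[0,0,0],"rot":[0,0,0]},{"dp":[0,0,0],"rot":[0,0,0]},{"dp":[0,0,0],"rot":[0,0,0]}]'
python3 - <<'E'
from fit import *
a=get_image("scene");g=cv2.imread("pics/g4.png");z=cv2.imread("pics/scene0.png")
print("stand diff",np.abs(a[145:195,325:400].astype(int)-g[145:195,325:400]).mean())
for n,i in(("now",a),("start",z)):
    m=cv2.inRange(cv2.cvtColor(i,cv2.COLOR_BGR2HSV),(50,120,60),(80,255,255));M=cv2.moments(m[170:205,215:260],True);print(n,"green",M["m10"]/M["m00"]+215,M["m01"]/M["m00"]+170,M["m00"])
print(get_obs()["time_s"]);print(hand_in())
E
```

```text
time_s: 34.25
ee_pos: [0.4516, 0.2148, 0.18]
tool_rot: [3.012, -0.005, 1.362]
contact_force: [-0.5, -0.5, 0.4]
finger_gap: 0.0603
stand diff 2.328533333333333
now green 237.19335347432025 188.01812688821752 331.0
start green 237.19335347432025 188.01812688821752 331.0
34.3
the job is handed in; nothing more can be done
None
```

The orange filter is standing on its edge in the stand's slot, and I handed the job in at 34.3 s of the 51 s allowed. I pressed it at the well until it tipped up, gripped the raised rim, lifted it clear and lowered it until the descent stopped at about the slot floor's height. Only then did I let go. It settled leaning back against the -x wall of the slot, I estimate about 30° from upright.

**Last checks:**
- The filter did not visibly move over the last second; the picture difference around the stand was at noise level.
- The green filter's centre and area in the picture are the same as at the start.
- The gripper is about 15 cm above the stand, touching nothing.
- The largest wrist force I saw in any reading was about 4 N.

**What disagreed:** the real fingertips were about 30 mm short of the reported TCP along the tool axis, judging by both the pictures and the first contact force. I corrected for this in every height from then on, and the contact heights agreed with it to within a few millimetres.

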